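Load, shut and clamp the handset test fixture

ROBOT

A 6-joint arm with a two-finger parallel gripper is mounted at the origin on the work surface. World frame = base frame: x ahead of the robot, y to its left, z up, the work surface at z = 0. Lengths are in m, angles in rad, forces in N, time in s.
With the tool pointing down it reaches from about 0.3 to 0.775 m from the base axis. Payload 14.6 kg.
Tool frame: the origin (TCP) lies on the centre line of the jaws, within the pads' length; the fingertips stand 19 mm ahead of it and the grasp point (between the pads) is the TCP; z points along the fingers, y is the line along which they close (so a half turn about z gives the same grasp; the last joint's range is limited). The gripper opens to 94 mm and grips with 3 to 60 N. Pads are 16 mm wide; open, the fingers measure 119 mm over their backs; the gripper's body (75 mm by 177 mm) begins 78 mm behind the grasp point.
Start: joints at [1.163, 0.3, 1.521, -0, 1.321, -0.067], TCP at [0.184, 0.518, 0.224] pointing down, gripper open.
Joint ranges: [-3.03, 3.03], [-0.79, 2.21], [0.23, 2.52], [-1.04, 4.18], [0, 3.07], [-2.55, 2.55]. Speed limits (rad/s): [2.22, 2.22, 2.57, 3.14, 3.14, 3.14].

INTERFACE

Orientations are given as [roll, pitch, yaw] about the fixed x, y, z axes, in that order (R = Rz(yaw) Ry(pitch) Rx(roll)).
In Python, from station import get_obs, camera, workorder gives the robot as it stands.
- The arm moves only by the tool play_rows, never from a script. Its argument "motion" is a list that holds one entry, the list of rows, each a list of 7 numbers: the shift along the tool's x, y, z as a fraction of full scale, then the turn, a rotation vector about the tool's x, y, z as a fraction of full scale, then the opening, from -1 (shut) to 1 (fully open). In form: [[[x, y, z, ax, ay, az, grip], ...]]. A call has 1 to 10 rows; each row is the pose to reach, as a shift and turn from the pose commanded when the call began, along the tool's axes at that moment, turning the shorter way round; what a row does not reach only later rows make up. Full scale, the value 1, is 0.25 m for a shift and 2 pi rad for a turn. A row lasts 1/10 s, in which the tool goes at most 50 mm and 8.59 degrees, less where a joint would pass 70% of its speed; a pose out of reach is approached as far as the arm can. A call with a number of a shift or a turn outside -1 to 1 is refused whole. A call with a gripper value outside its range is refused whole. The fingers move at their own pace and stop on an object; "grip_force" is the grip in N (left out, the last holds). Time passes only in rows, so rows that repeat a pose let the fingers close. It gives the time, the measured TCP pose, the force, the opening and the grip force at its end, in the units of the state.
- get_obs(): the state, without advancing time (a new reading comes with each control period).
- camera(name): name is "scene" or "side" or "wrist"; returns a dict with "frame" (420x560x3 uint8, red, green, blue), "z_map" (420x560 float32, m along the optical axis (not along the pixel's ray), 0 where there is no reading), "camera_matrix" (3x3 intrinsics, pixels), "D" ([k1, k2, p1, p2, k3] as OpenCV has them; the pictures are not rectified), "T" (4x4, takes a point from camera to world coordinates); the wrist camera has in their place "T_tool_cam" (4x4, takes a point from camera to tool coordinates, whose origin is the TCP and whose axes are the flange's). Camera axes: x right, y up, looking along -z (the intrinsics and any distortion apply to the point x, -y, -z); pixel columns grow to the right and rows downward; lengths in m; the calibration is good to about 2 mm. A picture is of the moment at which its call begins: read the wrist's pose just before it.
- workorder.hand_in(): hands the job in; it is judged then, once.
The state is a dict: "time_s": time; "qpos": joint angles; "joint_vel": joint speeds; "tau": joint torques, N m; "ee_pos": TCP position; "eef_rot": TCP orientation; "force": force on the tool from outside, world axes, zero at the start; "moment": the same for the moment, N m; "grip_width": finger opening in m; "grip_force": force on a finger pad.
Only numpy, scipy, OpenCV 4.12 (cv2) and the standard library are available. Lean on these libraries where they do the work, as an engineer would, in place of code of your own. Each camera call takes 0.05 s, during which the arm holds its last target. There are 200 camera calls.

TASK

Make the test fixture ready for the next lot: throw all the packing scraps, the orange foam offcuts and the cardboard block, from the nest and the mat into the blue bin, and lay every black handset screen up and flat in a pocket of its own. With all of them loaded shut the lid fully, and only then swing the toggle clamp right down onto it. The lot counter must be turned back to its zero stop, at any time; leave the white reference handset and everything else on the bench where it is.

Things in the scene. Friction and masses are not known exactly. Their poses are not given: they have to be found in the camera images.
- fixture: the grey three-up test fixture, fixed to the mat; origin at mat level below the middle pocket, x from its front (robot side) to its hinged back, y along the row of pockets, z up. Housing from x -85 to +132 mm and 270 mm wide (y); a lower ledge 35 mm high in front of it (x -146 to -84 mm) carries the clamp. On the housing a blue nest plate whose top is 60 mm above the mat has three pockets in a row
- pocket0 (a point): centre of the floor of pocket 0 (right-hand one seen from the robot), fixture axes; the pocket is 116 mm long (x), 54 mm wide (y) and 8 mm deep, 80 mm from the next; its floor is 52 mm above the mat and the ribs between pockets are 26 mm wide; one handset lies flat in it, lengthwise, either end forward, with 8 mm to spare all round
- pocket1 (a point): centre of the floor of pocket 1 (middle one seen from the robot), fixture axes; the pocket is 116 mm long (x), 54 mm wide (y) and 8 mm deep, 80 mm from the next; its floor is 52 mm above the mat and the ribs between pockets are 26 mm wide; one handset lies flat in it, lengthwise, either end forward, with 8 mm to spare all round
- pocket2 (a point): centre of the floor of pocket 2 (left-hand one seen from the robot), fixture axes; the pocket is 116 mm long (x), 54 mm wide (y) and 8 mm deep, 80 mm from the next; its floor is 52 mm above the mat and the ribs between pockets are 26 mm wide; one handset lies flat in it, lengthwise, either end forward, with 8 mm to spare all round
- lid (a joint): opening angle of the lid in rad: 0 shut, about 1.5 upright, stop at 1.7. Hinge axis along the fixture's y, at fixture x +115 mm and 60 mm above the mat; stiff, it holds the lid where it is left; moving it takes 1 to 6 N at the free edge. It will not shut on a scrap or on a handset not flat in a pocket
- lid_edge (a point): middle of the lid's free edge, on its outer face, 195 mm from the hinge; turns with the lid: -x from hinge to edge, z out of the outer face. Aluminium lid with smoked window, 260 mm wide, 26 mm from rim to outer face, which looks away from the robot when open and is 86 mm above the mat when shut.
- lid_handle (a point): middle of the lid's black bar handle: an 80 mm bar along y, about 10 mm thick, standing 35 mm beyond the free edge, 60 mm left of the lid's middle
- clamp (a joint): toggle clamp angle in rad: 0 down (steel bar level over the lid's front, red handle up), about 1.5 open (bar standing up, handle towards the robot), stop at 1.7. Stays where left. Pivot axis along the fixture's y at fixture x -115 mm, 85 mm above the mat; the bar lies at fixture y -70 mm; takes about 4 N at the bar's end
- clamp_tip (a point): free end of the clamp bar, on the face that is uppermost when it is down: 77 mm out along the bar from the pivot and 18 mm off the bar line; bar 14 mm wide; point axes turn with the clamp: x out along the bar, z off its upper face. The handle stands at right angles to the bar and 118 mm long, leaning 15 degrees away from it
- reset_knob (a joint): reading of the lot counter in rad, 0 at its zero stop (white pointer of the knob on the red mark, towards the robot), growing as the knob turns clockwise seen from above; turn it anticlockwise to reset. Light friction, stays where it is left; starts between 1.0 and 2.6
- reset_knob_grip (a point): point on the knob's upright axis at the height to grip, 83 mm above the mat and 7 mm below the knob's top. The grip is a bar 42 mm long, 14 mm wide and 32 mm high; point axes turn with the knob, the bar lies along x and is gripped across y. The white counter box under it is fixed, 115 x 95 x 46 mm
- bin: the blue plastic scrap bin, fixed: outside 180 mm (x) by 160 mm (y), 85 mm high, walls 4 mm, open on top; origin at the centre of its underside
- handset0: a black handset, 100 mm long (its x), 38 mm wide (its y), 24 mm thick, 60 to 130 g, with an amber screen on its upper face; origin: centre of its underside, z up through the screen; starts screen up on the green mat; not every start has it
- handset1: a black handset, 100 mm long (its x), 38 mm wide (its y), 24 mm thick, 60 to 130 g, with an amber screen on its upper face; origin: centre of its underside, z up through the screen; starts screen up on the green mat; not every start has it
- handset2: a black handset, 100 mm long (its x), 38 mm wide (its y), 24 mm thick, 60 to 130 g, with an amber screen on its upper face; origin: centre of its underside, z up through the screen; starts screen up on the green mat; not every start has it
- scrap0: an orange stiff-foam packing offcut, 80 mm long (its x): a foot 40 mm wide (y) and 16 mm high with a ridge 22 mm wide along its middle up to 32 mm; 25 g; origin: centre of its underside; starts on the mat; not every start has it
- scrap1: an orange stiff-foam packing offcut, 80 mm long (its x): a foot 40 mm wide (y) and 16 mm high with a ridge 22 mm wide along its middle up to 32 mm; 25 g; origin: centre of its underside; starts on the mat; not every start has it
- scrap2: a block of folded cardboard, packing scrap, 78 mm long (its x), 36 mm wide, 28 mm high, 30 g; origin: centre of its underside; starts on the mat; not every start has it
- scrap3: an orange stiff-foam packing offcut, 80 mm long (its x): a foot 40 mm wide (y) and 16 mm high with a ridge 22 mm wide along its middle up to 32 mm; 25 g; origin: centre of its underside; starts lying across the ribs of the nest plate, in the way; not every start has it
- reference: the white reference handset (green screen), same shape as the black ones, lying among them on the mat: not to be moved; origin: centre of its underside
- solvent_bottle: white bottle with a blue cap, 64 mm across and 170 mm high, standing on the mat; leave it; origin: centre of its underside
- tape_roll: yellow roll of tape, 96 mm across, 25 mm high, lying flat; leave it; origin: centre of its underside
- driver: screwdriver with orange handle, 200 mm long (x), lying; leave it; origin: on the mat under its middle
- gift_box: closed black presentation box 123 x 93 x 34 mm; leave it; origin: centre of its underside
Mind the look-alikes: they are no part of the job. Leave any green look-alike of the part that bears reset_knob alone.

How it is judged:
By the outcome, as a careful person would: the job done as asked, in the order asked, and still so for the second after the job is handed in, with the robot touching nothing.
Of handset0, handset1, handset2 only 2 to 3 are there at a start; the rules pass over those that are not, and their reading is None.
Of scrap0, scrap1, scrap2, scrap3 only 2 to 3 are there at a start; the rules pass over those that are not, and their reading is None.
At some moment in a run one of handset0, handset1, handset2, scrap0, scrap1, scrap2 may be knocked a few centimetres aside while the robot is not near it.
Once in a run the grip may slacken for a moment while it holds something.
It also fails if it takes over 210 s, if anything falls off the work surface, if the arm or the gripper's body presses on something with over 40 N, if the wrist force passes 120 N, or if a joint passes its speed limit or range.

## Working session

There is one attempt and no reset: what is moved stays moved. The work goes in short steps, Python scripts to look and compute and a tool call to move; the robot and the scene stay as the last step left them, time stands still between calls to the robot, and variables do not carry over. Pictures are saved under pics/ and viewed, at most 14 in all, crops included, and the job is handed in when it is done.

Besides the shell and the picture viewer there is one more tool, called by a JSON object that holds its "name" and its "arguments", one argument or row to a line. play_rows: Moves the arm, as the interface text tells. Its arguments: {"type":"object","properties":{"motion":{"type":"array"},"grip_force":{"type":"number"}},"required":["motion"]}

```bash
ls; mkdir -p pics
cat > h.py <<'E'
import numpy as np, cv2
from scipy.spatial.transform import Rotation as R
from station import get_obs, camera, workorder
def snap(n):
    o=get_obs(); c=camera(n)
    if n=='wrist':
        T=np.eye(4);T[:3,:3]=R.from_euler('xyz',o['eef_rot']).as_matrix();T[:3,3]=o['ee_pos'];c['T']=T@c['T_tool_cam']
    return c
def cloud(c):
    z=c['z_map'];h,w=z.shape
    u,v=np.meshgrid(np.arange(w),np.arange(h))
    p=cv2.undistortPoints(np.stack([u,v],-1).reshape(-1,1,2).astype(float),c['camera_matrix'],c['D']).reshape(h,w,2)
    P=np.stack([p[...,0]*z,-p[...,1]*z,-z],-1)
    W=P@c['T'][:3,:3].T+c['T'][:3,3]
    W[z==0]=np.nan
    return W
def save(c,f,crop=None,s=1):
    i=c['frame'][...,::-1]
    if crop: i=i[crop[1]:crop[3],crop[0]:crop[2]]
    cv2.imwrite('pics/'+f,cv2.resize(np.ascontiguousarray(i),None,fx=s,fy=s,interpolation=cv2.INTER_CUBIC))
E
python3 - <<'E'
from h import *
for n in ['scene','side']:
    c=snap(n);save(c,n+'0.png',s=1.4);np.savez('pics/'+n+'0.npz',W=cloud(c),f=c['frame']);print(c['T'].round(3))
print(get_obs())
E
```

```text
pics
[[-0.999  0.027 -0.036  0.473]
 [-0.045 -0.661  0.749  1.067]
 [-0.003  0.749  0.662  1.05 ]
 [ 0.     0.     0.     1.   ]]
[[ 0.941  0.177 -0.29   0.127]
 [-0.34   0.522 -0.782 -0.967]
 [ 0.013  0.834  0.551  0.769]
 [ 0.     0.     0.     1.   ]]
{'time_s': 0.1, 'qpos': array([ 1.16340042e+00,  3.00430071e-01,  1.52149042e+00, -4.18877008e-05,
        1.32067389e+00, -6.66154433e-02]), 'joint_vel': array([ 0.00114258, -0.00079222, -0.00078113, -0.00089427,  0.00027224,
       -0.00343619]), 'tau': array([ 1.82260206e-03, -5.32642508e+01, -3.53282726e+01,  7.08828284e-02,
        2.35389947e-02, -8.43940393e-05]), 'ee_pos': array([0.18376392, 0.51818138, 0.22394717]), 'eef_rot': array([-3.14059044e+00, -2.61974691e-05,  2.80082256e+00]), 'force': array([-0.2934497 ,  1.09221689,  0.0509155 ]), 'moment': array([-0.01823533, -0.07379318, -0.02259355]), 'grip_force': 0.0, 'grip_width': 0.09442123809140564}
```

View pics/scene0.png

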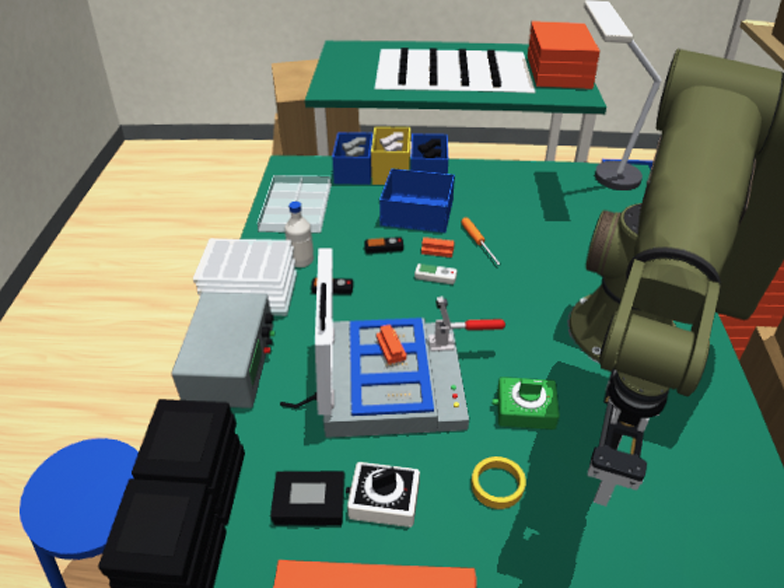

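View pics/side0.png

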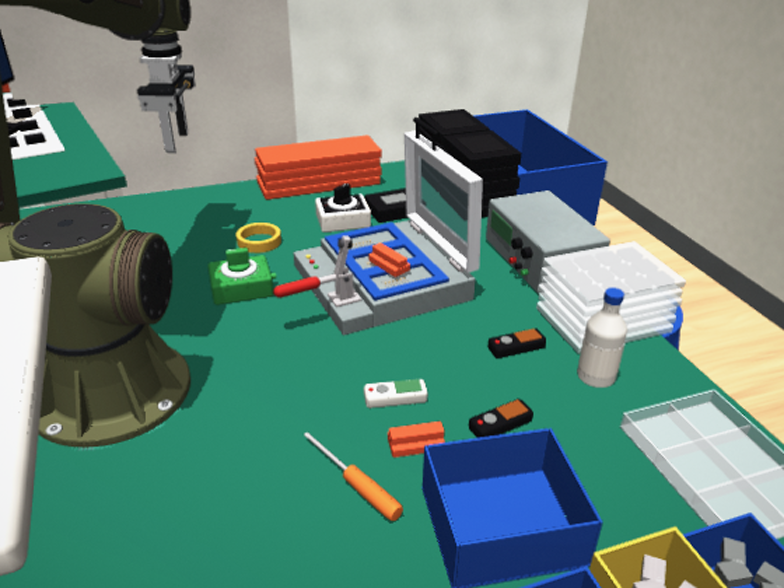

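The scene picture shows two black handsets at (384,244) and (333,286), foam offcuts at (437,246) on the mat and (391,345) on the nest, the white reference at (435,272), the bin at (417,200), the counter at (385,490), its green look-alike at (530,400), and the lid open at x≈325. The side view agrees. I see no cardboard block. Next I make a top-down map to measure poses and look for hidden parts.

```bash
cat > top.py <<'E'
from h import *
def ortho(Ws,Fs,x0=0.1,x1=0.9,y0=-0.75,y1=0.55,s=600,zmax=0.4):
    H=int((x1-x0)*s);Wd=int((y1-y0)*s)
    im=np.zeros((H,Wd,3),np.uint8)+128;zb=np.full((H,Wd),-9.)
    for W,F in zip(Ws,Fs):
        P=W.reshape(-1,3);C=F.reshape(-1,3)
        m=np.isfinite(P[:,0])&(P[:,2]<zmax)&(P[:,2]>-.02);P=P[m];C=C[m]
        r=((x1-P[:,0])*s).astype(int);c=((y1-P[:,1])*s).astype(int)
        m=(r>=0)&(r<H)&(c>=0)&(c<Wd)
        for a,b,z,k in zip(r[m],c[m],P[m,2],C[m]):
            if z>zb[a,b]: zb[a,b]=z;im[a,b]=k
    return im[...,::-1]
E
python3 - <<'E'
from top import *
d=[np.load(f'pics/{n}0.npz') for n in('scene','side')]
im=ortho([k['W'] for k in d],[k['f'] for k in d])
cv2.imwrite('pics/top.png',im[:600,:800]);print(im.shape)
for k in d:
    W=k['W'];F=k['f'].astype(int);m=(abs(W[...,2])<.01);print('mat z',np.nanmedian(W[...,2][m]))
    r,g,b=F[...,0],F[...,1],F[...,2]
    inb=(W[...,0]>.2)&(W[...,0]<.9)&(W[...,1]>-.85)&(W[...,1]<.45)
    for nm,mk in [('blue',(b>120)&(b>2*r)&(b>1.6*g)),('orange',(r>150)&(g<.6*r)&(b<.45*r)),('dark',(r<45)&(g<45)&(b<45)),('amber',(r>110)&(g>.3*r)&(g<.7*r)&(b<60)),('white',(r>190)&(g>190)&(b>190))]:
        mk=(mk&inb&(W[...,2]>-.01)&(W[...,2]<.12)).astype(np.uint8)
        n,l,st,ce=cv2.connectedComponentsWithStats(mk)
        for i in range(1,n):
            if st[i,4]>40:
                P=W[l==i];print(nm,st[i,4],ce[i].round(),np.median(P,0).round(3),P.min(0).round(3),P.max(0).round(3))
E
```

```text
(480, 780, 3)
mat z -0.0007092696987067715
blue 256 [301. 142.] [ 0.466 -0.501  0.004] [ 0.378 -0.538 -0.005] [ 0.558 -0.352  0.089]
blue 1780 [278. 263.] [0.524 0.203 0.059] [ 0.436 -0.027 -0.006] [0.614 0.307 0.066]
orange 58 [336. 165.] [ 0.335 -0.337  0.019] [ 0.304 -0.389  0.012] [ 0.356 -0.295  0.026]
orange 87 [313. 173.] [ 0.421 -0.271  0.03 ] [ 0.385 -0.336 -0.008] [ 0.46  -0.254  0.036]
orange 60 [312. 178.] [ 0.426 -0.258  0.014] [ 0.388 -0.269  0.007] [ 0.463 -0.244  0.022]
orange 138 [346. 231.] [0.327 0.084 0.091] [ 0.277 -0.029 -0.006] [0.368 0.095 0.098]
orange 262 [278. 244.] [0.525 0.14  0.089] [0.493 0.065 0.05 ] [0.553 0.177 0.096]
dark 154 [307. 106.] [ 0.444 -0.648  0.084] [ 0.414 -0.737  0.031] [ 0.478 -0.595  0.093]
dark 156 [275. 177.] [ 0.555 -0.26   0.017] [ 0.513 -0.289  0.002] [ 0.608 -0.245  0.03 ]
dark 105 [244. 205.] [ 0.65  -0.096  0.019] [ 0.626 -0.131  0.005] [ 0.673 -0.087  0.027]
dark 129 [190. 235.] [0.789 0.101 0.076] [0.779 0.031 0.02 ] [0.795 0.13  0.093]
dark 75 [214. 287.] [0.699 0.247 0.012] [ 0.668  0.215 -0.   ] [0.741 0.258 0.034]
dark 4
[... 3303 characters left out ...]
white 325 [313. 171.] [0.649 0.183 0.071] [0.627 0.058 0.06 ] [0.668 0.313 0.088]
white 3332 [424. 209.] [ 0.8   -0.119  0.11 ] [ 0.738 -0.258  0.013] [ 0.9   -0.011  0.12 ]
white 119 [170. 193.] [0.243 0.216 0.052] [0.216 0.201 0.046] [0.281 0.256 0.063]
white 54 [247. 214.] [0.418 0.073 0.04 ] [0.396 0.061 0.037] [0.445 0.09  0.044]
white 312 [279. 280.] [ 0.415 -0.177  0.023] [ 0.379 -0.194  0.015] [ 0.476 -0.145  0.028]
white 5200 [513. 331.] [ 0.817 -0.455  0.003] [ 0.732 -0.582 -0.003] [ 0.9   -0.339  0.034]
white 68 [232. 321.] [ 0.288 -0.254  0.014] [ 0.27  -0.293 -0.004] [ 0.307 -0.192  0.017]
white 325 [466. 409.] [ 0.555 -0.625  0.104] [ 0.527 -0.642  0.101] [ 0.576 -0.605  0.108]
```

View pics/top.png

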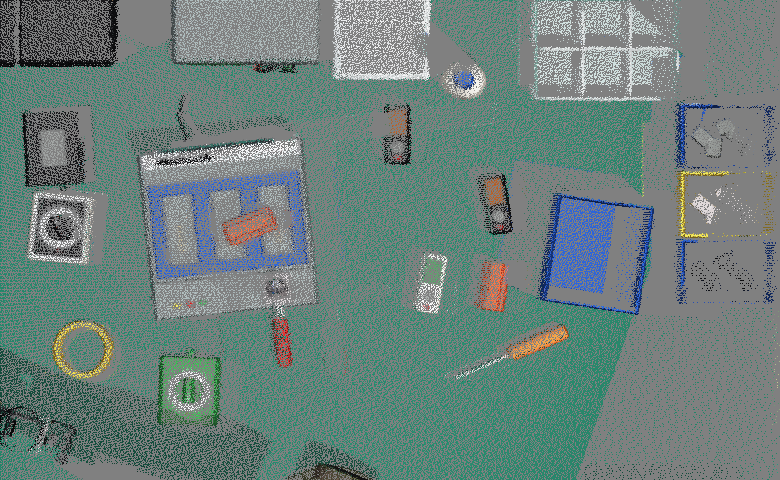

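The top map (600 px/m, up = +x) shows only two black handsets, at (397,133) and (495,203), and two foam scraps, at (492,287) and (250,226). There's no cardboard. Look-alikes: the reference (430,283) is white, the driver handle (540,342) and the orange stack are not scraps, and the green counter (189,390) is not the white counter (60,227). Next I fit poses and take the close crop.

```bash
cat > fit.py <<'E'
from h import *
def rect(P):
    (c,s,a)=cv2.minAreaRect(P[:,:2].astype(np.float32))
    if s[0]<s[1]: s=(s[1],s[0]);a+=90
    a=(a+90)%180-90
    return np.round([*c,*s],4),round(a,1)
def clean(P):
    # drop sparse outliers
    from scipy.spatial import cKDTree
    t=cKDTree(P[:,:2]);n=np.array([len(i) for i in t.query_ball_point(P[:,:2],.006)])
    return P[n>=3]
def box(P,x0,x1,y0,y1,z0,z1):
    return clean(P[(P[:,0]>x0)&(P[:,0]<x1)&(P[:,1]>y0)&(P[:,1]<y1)&(P[:,2]>z0)&(P[:,2]<z1)])
E
python3 - <<'E'
from fit import *
d=[np.load(f'pics/{n}0.npz') for n in('scene','side')]
for nm,D in [('scene',d[:1]),('side',d[1:]),('both',d)]:
    P=np.concatenate([k['W'].reshape(-1,3) for k in D]);C=np.concatenate([k['f'].reshape(-1,3) for k in D]).astype(int)
    m=np.isfinite(P[:,0]);P=P[m];C=C[m]
    print(nm)
    bl=P[(C[:,2]>110)&(C[:,2]>1.8*C[:,0])&(C[:,2]>1.5*C[:,1])]
    for n,Q,b in [('plate',bl,(.42,.63,-.02,.32,.054,.068)),('h_a',P,(.61,.75,-.16,-.07,.018,.032)),('h_b',P,(.49,.63,-.31,-.235,.018,.032)),('foamridge',P,(.36,.49,-.31,-.23,.026,.04)),('foamfoot',P,(.36,.49,-.31,-.23,.008,.04)),
      ('nestfoam',P,(.48,.57,.06,.2,.084,.1)),('ref',P,(.36,.5,-.21,-.12,.018,.032)),('bin',bl,(.34,.6,-.56,-.32,.075,.095)),('counterbox',P,(.44,.6,.39,.52,.038,.055)),('knob',P,(.44,.6,.39,.52,.07,.1)),('lid',P,(.58,.75,-.02,.35,.12,.3)),('clamp',P,(.38,.5,.03,.16,.1,.25))]:
        q=box(Q,*b)
        if len(q)>5: print(n,len(q),*rect(q),'z',np.median(q[:,2]).round(3),q[:,2].max().round(3))
c=snap('scene');F=c['frame']
a=cv2.resize(F[155:215,220:350],None,fx=5,fy=5);b=cv2.resize(F[320:380,240:370],None,fx=5,fy=5)
cv2.imwrite('pics/crop1.png',np.vstack([a,b])[...,::-1])
E
```

```text
scene
plate 1796 [0.5246 0.1718 0.2548 0.1558] -83.7 z 0.059 0.066
h_a 121 [ 0.6766 -0.1069  0.0977  0.0385] 2.3 z 0.022 0.029
h_b 151 [ 0.5624 -0.2725  0.0985  0.0401] 9.9 z 0.022 0.03
foamridge 96 [ 0.424  -0.2675  0.0789  0.0305] -7.1 z 0.03 0.036
foamfoot 216 [ 0.4242 -0.2643  0.0793  0.0369] -7.1 z 0.023 0.036
nestfoam 173 [0.5242 0.1354 0.0852 0.0226] -68.8 z 0.091 0.096
ref 199 [ 0.4287 -0.1633  0.0972  0.0424] -11.1 z 0.022 0.029
bin 34 [ 0.4777 -0.4439  0.1781  0.1612] -8.5 z 0.084 0.089
counterbox 1318 [0.5196 0.4509 0.1142 0.0983] -5.9 z 0.046 0.055
knob 161 [0.5208 0.4514 0.0416 0.0156] 26.5 z 0.087 0.093
lid 1097 [0.6441 0.1859 0.2627 0.0303] -84.2 z 0.253 0.297
clamp 106 [0.4203 0.0933 0.028  0.0153] -1.1 z 0.145 0.164
side
plate 1260 [0.5254 0.1682 0.2551 0.1578] -84.1 z 0.06 0.065
h_a 392 [ 0.676  -0.1163  0.0992  0.0389] 0.3 z 0.024 0.029
h_b 599 [ 0.5601 -0.2792  0.0993  0.0405] 9.8 z 0.024 0.028
foamridge 362 [ 0.4229 -0.2733  0.0799  0.0275] -8.0 z 0.032 0.036
foamfoot 710 [ 0.4208 -0.2795  0.082   0.0403] -16.0 z 0.026 0.036
nestfoam 173 [0.5237 0.1309 0.0836 0.0
[... 430 characters left out ...]
 -83.8 z 0.06 0.066
h_a 521 [ 0.6761 -0.112   0.0991  0.0468] -0.7 z 0.024 0.029
h_b 762 [ 0.5611 -0.276   0.1024  0.0466] 9.9 z 0.023 0.03
foamridge 460 [ 0.4235 -0.2717  0.0803  0.0341] -11.6 z 0.031 0.036
foamfoot 929 [ 0.4231 -0.2714  0.0801  0.05  ] -8.3 z 0.026 0.036
nestfoam 348 [0.5234 0.1334 0.0883 0.0252] -67.9 z 0.091 0.096
ref 730 [ 0.4283 -0.1652  0.0992  0.0472] -10.5 z 0.024 0.029
bin 1062 [ 0.4773 -0.446   0.1805  0.1681] -8.4 z 0.083 0.089
counterbox 1755 [0.52   0.448  0.1154 0.1034] -5.5 z 0.046 0.055
knob 245 [0.5204 0.4479 0.0453 0.0215] 26.5 z 0.086 0.093
lid 3785 [0.6442 0.1826 0.2694 0.0346] -83.7 z 0.213 0.297
clamp 293 [0.42   0.0885 0.0315 0.0236] 5.1 z 0.141 0.164
```

View pics/crop1.png

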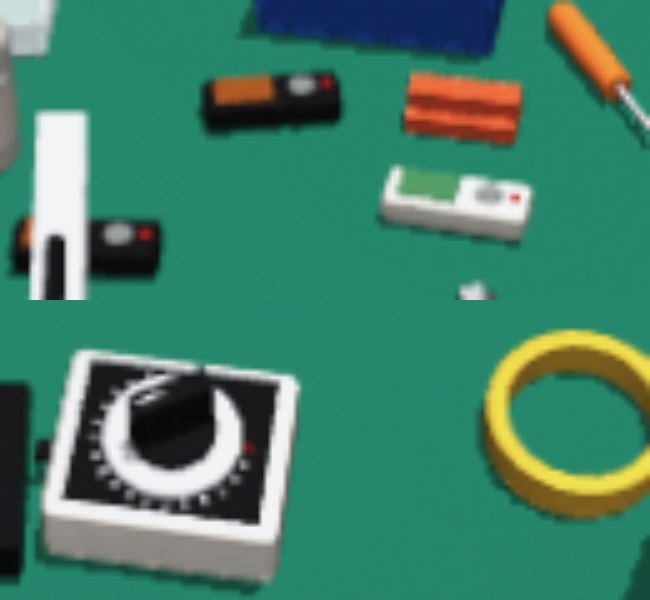

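The crop confirms the choices: black handsets with amber screens at (270,100) and (85,245), foam at (462,105), the white reference at (455,200), and the white counter box with the black knob at (170,410) and the red mark at (248,448). The fits match the stated sizes: fixture origin (.525,.170), yaw 6.2°; the clamp and hinge lie where they should. The knob reads about 147°. First I turn the knob.

```bash
cat > plan.py <<'E'
from h import *
import sys
def pose(p,yawdeg,pitch=0):
    return np.array(p,float), R.from_euler('xyz',[180,pitch,yawdeg],degrees=True)
def plan(calls,start=None):
    """calls: list of list of (p,yaw_deg[,pitch]) ; prints numbers for each call (shift, turn)"""
    if start is None:
        o=get_obs();p0,r0=o['ee_pos'],R.from_euler('xyz',o['eef_rot'])
    else: p0,r0=pose(*start)
    for k,c in enumerate(calls):
        for w in c:
            p,r=pose(*w)
            s=np.round(r0.inv().apply(p-p0)/.25,3);t=np.round((r0.inv()*r).as_rotvec()/(2*np.pi),4)
            print(k,s.tolist(),t.tolist(),'mm',int(1000*np.linalg.norm(p-p0)),'deg',round((r0.inv()*r).magnitude()*57.3))
        p0,r0=p,r
E
python3 - <<'E'
from plan import *
K=[.520,.4485]
plan([[([.4,.5,.2],80)],[(K+[.2],26.5)],[(K+[.083],26.5)],[(K+[.083],90)],[(K+[.083],155)],[(K+[.083],174),(K+[.083],177)],[(K+[.2],177)]])
E
```

```text
0 [-0.84, 0.221, 0.096] [-0.0001, 0.0001, 0.2235] mm 218 deg 80
1 [-0.12, 0.508, 0.0] [-0.0, -0.0, 0.1486] mm 130 deg 54
2 [0.0, -0.0, 0.468] [0.0, 0.0, 0.0] mm 117 deg 0
3 [0.0, 0.0, 0.0] [0.0, 0.0, -0.1764] mm 0 deg 64
4 [0.0, 0.0, 0.0] [0.0, 0.0, -0.1806] mm 0 deg 65
5 [0.0, 0.0, 0.0] [0.0, 0.0, -0.0528] mm 0 deg 19
5 [0.0, 0.0, 0.0] [0.0, 0.0, -0.0611] mm 0 deg 22
6 [0.0, 0.0, -0.468] [0.0, 0.0, 0.0] mm 117 deg 0
```

{"name": "play_rows", "arguments": {
  "motion": [
    [[-0.84,0.221,0.096,0,0,0.2235,0.3],[-0.84,0.221,0.096,0,0,0.2235,0.3],[-0.84,0.221,0.096,0,0,0.2235,0.3],[-0.84,0.221,0.096,0,0,0.2235,0.3],[-0.84,0.221,0.096,0,0,0.2235,0.3],[-0.84,0.221,0.096,0,0,0.2235,0.3],[-0.84,0.221,0.096,0,0,0.2235,0.3],[-0.84,0.221,0.096,0,0,0.2235,0.3],[-0.84,0.221,0.096,0,0,0.2235,0.3],[-0.84,0.221,0.096,0,0,0.2235,0.3]]
  ]
}}

```text
time_s: 1.15
ee_pos: [0.4002, 0.5001, 0.2001]
eef_rot: [-3.141, 0.001, 1.391]
force: [-0.2, 0.4, -0.2]
grip_width: 0.0613
grip_force: 0.0
```

{"name": "play_rows", "arguments": {
  "motion": [
    [[-0.12,0.508,0,0,0,0.1486,0.3],[-0.12,0.508,0,0,0,0.1486,0.3],[-0.12,0.508,0,0,0,0.1486,0.3],[-0.12,0.508,0,0,0,0.1486,0.3],[-0.12,0.508,0,0,0,0.1486,0.3],[-0.12,0.508,0,0,0,0.1486,0.3],[-0.12,0.508,0,0,0,0.1486,0.3],[-0.12,0.508,0,0,0,0.1486,0.3],[-0.12,0.508,0,0,0,0.1486,0.3]]
  ]
}}

```text
time_s: 2.05
ee_pos: [0.52, 0.4486, 0.2002]
eef_rot: [3.142, 0.0, 0.464]
force: [-0.4, 0.3, 0.1]
grip_width: 0.0611
grip_force: 0.0
```

Run:
```python
from plan import *
from fit import *
c=snap('wrist');save(c,'w1.png')
W=cloud(c).reshape(-1,3);W=W[np.isfinite(W[:,0])]
print(get_obs()['ee_pos'],get_obs()['eef_rot'],get_obs()['time_s'])
q=box(W,.44,.6,.38,.52,.083,.1);print(*rect(q),np.median(q,0))
K=[.520,.4485];plan([[(K+[.083],26.5)]])
```

```text
[0.52006043 0.44864861 0.20024873] [3.14153450e+00 3.25339301e-04 4.64197984e-01] 2.1
[0.5216 0.4476 0.0417 0.013 ] 26.2 [0.52270665 0.44815508 0.09019295]
0 [-0.0, 0.0, 0.469] [0.0, 0.0001, 0.0003] mm 117 deg 0
```

View pics/w1.png

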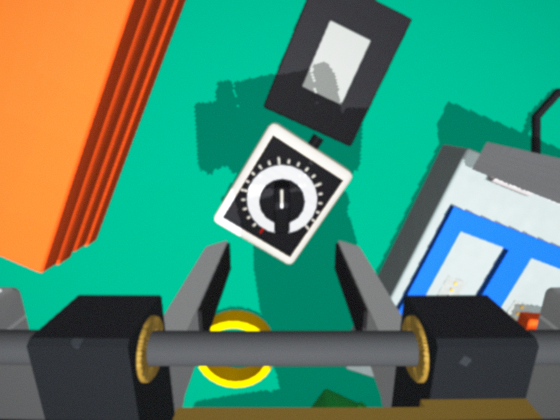

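The wrist view shows the knob at (282,205) with its pointer on the far end and the red mark at (262,230), and the bar is aligned with the jaws. I grip it and turn it anticlockwise.

{"name": "play_rows", "arguments": {
  "motion": [
    [[0.004,0.002,0.3,0,0,0,0.3],[0.004,0.002,0.3,0,0,0,0.3],[0.004,0.002,0.469,0,0,0,0.3],[0.004,0.002,0.469,0,0,0,-1],[0.004,0.002,0.469,0,0,0,-1],[0.004,0.002,0.469,0,0,0,-1],[0.004,0.002,0.469,0,0,0,-1],[0.004,0.002,0.469,0,0,0,-1],[0.004,0.002,0.469,0,0,0,-1],[0.004,0.002,0.469,0,0,0,-1]]
  ],
  "grip_force": 15
}}

```text
time_s: 3.1
ee_pos: [0.521, 0.4497, 0.084]
eef_rot: [-3.14, -0.001, 0.463]
force: [-2.9, 6.3, 2.2]
grip_width: 0.0139
grip_force: 15.0
```

{"name": "play_rows", "arguments": {
  "motion": [
    [[0,0,0,0,0,-0.02,-1],[0,0,0,0,0,-0.04,-1],[0,0,0,0,0,-0.06,-1],[0,0,0,0,0,-0.08,-1],[0,0,0,0,0,-0.1,-1],[0,0,0,0,0,-0.12,-1],[0,0,0,0,0,-0.14,-1],[0,0,0,0,0,-0.16,-1],[0,0,0,0,0,-0.18,-1],[0,0,0,0,0,-0.2,-1]]
  ]
}}

```text
time_s: 4.1
ee_pos: [0.5209, 0.4498, 0.084]
eef_rot: [3.141, -0.002, 1.725]
force: [-3.1, 5.7, 2.8]
grip_width: 0.0134
grip_force: 15.0
```

{"name": "play_rows", "arguments": {
  "motion": [
    [[0,0,0,0,0,-0.02,-1],[0,0,0,0,0,-0.04,-1],[0,0,0,0,0,-0.06,-1],[0,0,0,0,0,-0.08,-1],[0,0,0,0,0,-0.1,-1],[0,0,0,0,0,-0.12,-1],[0,0,0,0,0,-0.14,-1],[0,0,0,0,0,-0.16,-1],[0,0,0,0,0,-0.18,-1],[0,0,0,0,0,-0.195,-1]]
  ]
}}

```text
time_s: 5.1
ee_pos: [0.5208, 0.4498, 0.084]
eef_rot: [3.14, -0.0, 2.95]
force: [-4.1, 4.7, 3.0]
grip_width: 0.0135
grip_force: 15.0
```

```bash
python3 -c "
from station import *
o=get_obs();print(o['moment'],o['force'],o['eef_rot'],o['qpos'],o['grip_width'])"
```

```text
[ 0.94959553  0.73984502 -0.08365977] [-4.06197711  4.70985179  2.95890668] [ 3.13963894e+00 -3.23149205e-04  2.95024621e+00] [ 0.6586057   0.73508129  1.206329    0.00164467  1.19892838 -0.7214405 ] 0.013505386999370414
```

{"name": "play_rows", "arguments": {
  "motion": [
    [[0,0,0,0,0,-0.006,-1],[0,0,0,0,0,-0.012,-1],[0,0,0,0,0,-0.018,-1],[0,0,0,0,0,-0.024,-1],[0,0,0,0,0,-0.024,-1]]
  ]
}}

```text
time_s: 5.6
ee_pos: [0.5211, 0.4495, 0.0839]
eef_rot: [3.14, 0.001, 3.097]
force: [-0.3, 3.4, 1.1]
grip_width: 0.0154
grip_force: 1.5
```

```bash
python3 -c "
from station import *
o=get_obs();print(o['moment'],o['force'],o['eef_rot'],o['grip_width'])"
```

```text
[ 0.54312512  0.1629873  -0.04627115] [-0.29898059  3.4162872   1.1379207 ] [3.13992640e+00 5.31779103e-04 3.09696157e+00] 0.015388040280673957
```

{"name": "play_rows", "arguments": {
  "motion": [
    [[0,0,0,0,0,0,-1],[0,0,0,0,0,0,-1],[0,0,0,0,0,0,-1],[0,0,0,0,0,0,-1],[0,0,0,0,0,0,-1],[0,0,0,0,0,0,-1]]
  ]
}}

```text
time_s: 6.2
ee_pos: [0.5213, 0.4496, 0.0837]
eef_rot: [3.139, 0.001, 3.095]
force: [-0.2, 7.7, 1.3]
grip_width: 0.0145
grip_force: 14.9
```

```bash
python3 -c "
from station import *
o=get_obs();print(o['moment'],o['force'],o['eef_rot'],o['grip_width'],o['grip_force'])"
```

```text
[ 1.44145629  0.02999782 -0.20130353] [-0.23705137  7.72413859  1.33492194] [3.13947228e+00 9.77105582e-04 3.09515931e+00] 0.01451316148297249 14.912922978401184
```

{"name": "play_rows", "arguments": {
  "motion": [
    [[0,0,0,0,0,0,0.3],[0,0,0,0,0,0,0.3],[0,0,0,0,0,0,0.3],[0,0,-0.2,0,0,0,0.3],[0,0,-0.4,0,0,0,0.3],[0,0,-0.5,0,0,0,0.3],[0,0,-0.5,0,0,0,0.3]]
  ]
}}

```text
time_s: 6.9
ee_pos: [0.5223, 0.4492, 0.213]
eef_rot: [3.137, 0.005, 3.095]
force: [-0.6, 0.1, 0.2]
grip_width: 0.0607
grip_force: 0.0
```

Run:
```python
from plan import *
from fit import *
c=snap('wrist');save(c,'w2.png',(190,100,370,300),2)
Wc=cloud(c);W=Wc.reshape(-1,3);W=W[np.isfinite(W[:,0])]
print(get_obs()['ee_pos'],get_obs()['eef_rot'],get_obs()['time_s'])
q=box(W,.44,.6,.38,.52,.083,.1);print(*rect(q),np.median(q,0))
q=box(W,.44,.6,.38,.52,.04,.051);print(*rect(q))
F=c['frame'].astype(int);m=(F[...,0]>110)&(F[...,1]<70)&(F[...,2]<70)&(abs(Wc[...,2]-.046)<.01)&(np.hypot(Wc[...,0]-.521,Wc[...,1]-.448)<.06)
p=np.nanmedian(Wc[m],0) if m.any() else None;print(m.sum(),p, p is not None and np.degrees(np.arctan2(p[1]-.4485,p[0]-.5211)))
# next: nest foam, rely on scene
c=snap('scene');d=snap('side')
P=np.concatenate([cloud(c).reshape(-1,3),cloud(d).reshape(-1,3)]);P=P[np.isfinite(P[:,0])]
q=box(P,.48,.57,.06,.2,.084,.1);print(*rect(q))
```

```text
[0.52166348 0.44871944 0.20977181] [3.13998546e+00 2.22950037e-03 3.09517903e+00] 6.95
[0.5212 0.4479 0.041  0.0139] -5.8 [0.51984495 0.44787727 0.09024158]
[0.5216 0.4479 0.1149 0.0951] -5.7
20 [0.48361831 0.45120507 0.04769525] 175.87208840475364
[0.523  0.1312 0.0825 0.0255] -69.2
```

View pics/w2.png

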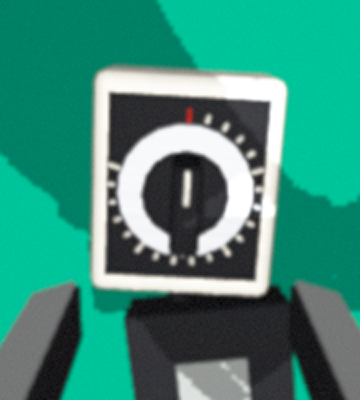

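The pointer at (187,185) is in line with the red mark at (190,115), and the bar yaw of −5.8° equals the box yaw, so the counter is at zero. Next the foam on the nest.

Run:
```python
from plan import *
f=[.523,.132];b=[.477,-.446]
plan([[([.5,.29,.25],140),],[(f+[.23],111)],[(f+[.098],111)],[(f+[.098],111),(f+[.24],111)],[([.5,-.06,.24],111)],[([.49,-.25,.24],100)],[(b+[.24],81.6),(b+[.14],81.6)]])
```

```text
0 [0.055, -0.636, -0.173] [-0.0003, -0.0002, 0.1037] mm 165 deg 37
1 [-0.477, -0.425, 0.08] [0.0, -0.0, 0.0806] mm 160 deg 29
2 [0.0, -0.0, 0.528] [0.0, 0.0, 0.0] mm 132 deg 0
3 [0.0, 0.0, 0.0] [0.0, 0.0, 0.0] mm 0 deg 0
3 [0.0, 0.0, -0.568] [0.0, 0.0, 0.0] mm 142 deg 0
4 [-0.684, -0.361, -0.0] [0.0, 0.0, 0.0] mm 193 deg 0
5 [-0.695, -0.31, -0.0] [0.0, -0.0, 0.0306] mm 190 deg 11
6 [-0.763, -0.187, -0.0] [0.0, -0.0, 0.0511] mm 196 deg 18
6 [-0.763, -0.187, 0.4] [0.0, -0.0, 0.0511] mm 220 deg 18
```

{"name": "play_rows", "arguments": {
  "motion": [
    [[0.055,-0.636,-0.173,0,0,0.1037,0.2],[0.055,-0.636,-0.173,0,0,0.1037,0.2],[0.055,-0.636,-0.173,0,0,0.1037,0.2],[0.055,-0.636,-0.173,0,0,0.1037,0.2],[0.055,-0.636,-0.173,0,0,0.1037,0.2],[0.055,-0.636,-0.173,0,0,0.1037,0.2]]
  ]
}}

```text
time_s: 7.65
ee_pos: [0.4999, 0.2898, 0.2502]
eef_rot: [-3.14, -0.001, 2.442]
force: [-0.7, 0.1, -0.4]
grip_width: 0.0562
grip_force: 0.0
```

{"name": "play_rows", "arguments": {
  "motion": [
    [[-0.477,-0.425,0.08,0,0,0.0806,0.2],[-0.477,-0.425,0.08,0,0,0.0806,0.2],[-0.477,-0.425,0.08,0,0,0.0806,0.2],[-0.477,-0.425,0.08,0,0,0.0806,0.2],[-0.477,-0.425,0.08,0,0,0.0806,0.2],[-0.477,-0.425,0.08,0,0,0.0806,0.2]]
  ]
}}

```text
time_s: 8.25
ee_pos: [0.5231, 0.1331, 0.2308]
eef_rot: [-3.14, -0.0, 1.941]
force: [0.6, 0.1, 0.2]
grip_width: 0.0565
grip_force: 0.0
```

Run:
```python
from plan import *
from fit import *
o=get_obs();print(o['ee_pos'],o['eef_rot'],o['time_s'],o['qpos'])
c=snap('wrist');save(c,'w3.png')
Wc=cloud(c);W=Wc.reshape(-1,3);C=c['frame'].reshape(-1,3).astype(int);m=np.isfinite(W[:,0]);W=W[m];C=C[m]
q=box(W,.46,.58,.06,.2,.084,.1);print('foam',*rect(q),np.median(q,0))
bl=(C[:,2]>110)&(C[:,2]>1.8*C[:,0])&(C[:,2]>1.5*C[:,1]);q=box(W[bl],.4,.65,-.02,.34,.054,.068);print('plate',*rect(q))
for y in (.2495,.17,.0905):
    g=(~bl)&(abs(W[:,2]-.052)<.0035);q=box(W[g],.44,.61,y-.035,y+.035,.04,.06);print('pocket',len(q),*rect(q))
```

```text
[0.52312154 0.13314017 0.2307559 ] [-3.14041950e+00 -3.64583356e-04  1.94094589e+00] 8.25 [ 1.81300210e-01  2.72889360e-01  1.54076192e+00  1.41990711e-04
  1.32916212e+00 -1.88883630e-01]
foam [0.5244 0.1313 0.0795 0.022 ] -68.5 [0.52352902 0.13332255 0.09254523]
plate [0.5266 0.1677 0.25   0.1562] -83.9
pocket 8173 [0.525  0.2495 0.17   0.0699] 0.0
pocket 5426 [0.525  0.17   0.17   0.0697] 0.1
pocket 4065 [0.5209 0.0919 0.1482 0.0697] 1.1
```

View pics/w3.png

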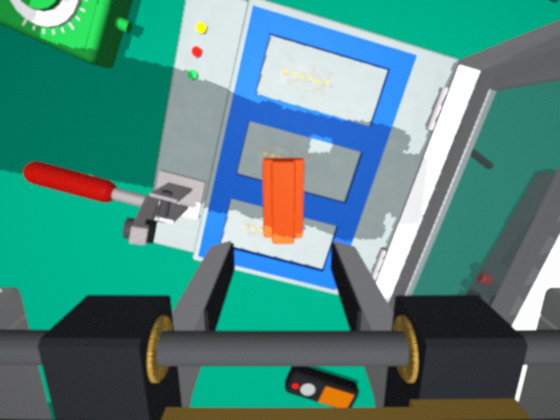

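The wrist view shows the foam at (283,200) across pocket 1, lined up with the jaws, and the three pockets centred in the blue plate. I grasp it.

{"name": "play_rows", "arguments": {
  "motion": [
    [[0,0,0.2,0,0,0,0.2],[0,0,0.4,0,0,0,0.2],[0,0,0.528,0,0,0,0.2],[0,0,0.528,0,0,0,-1],[0,0,0.528,0,0,0,-1],[0,0,0.528,0,0,0,-1],[0,0,0.528,0,0,0,-1],[0,0,0.528,0,0,0,-1],[0,0,0.528,0,0,0,-1],[0,0,0.528,0,0,0,-1]]
  ],
  "grip_force": 12
}}

```text
time_s: 9.3
ee_pos: [0.5239, 0.1327, 0.1009]
eef_rot: [3.139, 0.0, 1.938]
force: [-0.8, 1.2, 7.5]
grip_width: 0.0219
grip_force: 12.0
```

{"name": "play_rows", "arguments": {
  "motion": [
    [[0,0,-0.15,0,0,0,-1],[0,0,-0.3,0,0,0,-1],[0,0,-0.45,0,0,0,-1],[0,0,-0.568,0,0,0,-1],[0,0,-0.568,0,0,0,-1]]
  ]
}}

```text
time_s: 9.8
ee_pos: [0.5245, 0.1327, 0.2462]
eef_rot: [3.134, 0.001, 1.938]
force: [-0.1, -0.6, -0.4]
grip_width: 0.0217
grip_force: 12.0
```

{"name": "play_rows", "arguments": {
  "motion": [
    [[-0.17,-0.09,0,0,0,0,-1],[-0.34,-0.18,0,0,0,0,-1],[-0.51,-0.27,0,0,0,0,-1],[-0.684,-0.361,0,0,0,0,-1],[-0.684,-0.361,0,0,0,0,-1],[-0.684,-0.361,0,0,0,0,-1]]
  ]
}}

```text
time_s: 10.4
ee_pos: [0.5001, -0.0602, 0.2411]
eef_rot: [-3.141, -0.0, 1.935]
force: [-0.1, 0.3, -0.6]
grip_width: 0.0217
grip_force: 12.0
```

{"name": "play_rows", "arguments": {
  "motion": [
    [[-0.695,-0.31,0,0,0,0.0306,-1],[-0.695,-0.31,0,0,0,0.0306,-1],[-0.695,-0.31,0,0,0,0.0306,-1],[-0.695,-0.31,0,0,0,0.0306,-1],[-0.695,-0.31,0,0,0,0.0306,-1],[-0.695,-0.31,0,0,0,0.0306,-1]]
  ]
}}

```text
time_s: 11.0
ee_pos: [0.4906, -0.2487, 0.2409]
eef_rot: [-3.141, -0.001, 1.745]
force: [-0.6, -0.2, -0.1]
grip_width: 0.0221
grip_force: 12.0
```

{"name": "play_rows", "arguments": {
  "motion": [
    [[-0.763,-0.187,0,0,0,0.0511,-1],[-0.763,-0.187,0,0,0,0.0511,-1],[-0.763,-0.187,0,0,0,0.0511,-1],[-0.763,-0.187,0,0,0,0.0511,-1],[-0.763,-0.187,0,0,0,0.0511,-1],[-0.763,-0.187,0.2,0,0,0.0511,-1],[-0.763,-0.187,0.4,0,0,0.0511,-1],[-0.763,-0.187,0.5,0,0,0.0511,-1],[-0.763,-0.187,0.5,0,0,0.0511,-1]]
  ]
}}

```text
time_s: 11.9
ee_pos: [0.4776, -0.442, 0.1127]
eef_rot: [-3.136, -0.004, 1.427]
force: [0.5, -0.1, -0.6]
grip_width: 0.0218
grip_force: 12.0
```

{"name": "play_rows", "arguments": {
  "motion": [
    [[0,0,0,0,0,0,0.2],[0,0,0,0,0,0,0.2],[0,0,0,0,0,0,0.2],[0,0,0,0,0,0,0.2],[0,0,-0.3,0,0,0,0.2],[0,0,-0.6,0,0,0,0.2],[0,0,-0.6,0,0,0,0.2]]
  ]
}}

```text
time_s: 12.6
ee_pos: [0.4771, -0.4453, 0.269]
eef_rot: [3.141, 0.0, 1.424]
force: [1.0, 0.6, -0.2]
grip_width: 0.0568
grip_force: 0.0
```

```bash
cat > meas.py <<'E'
from plan import *
from fit import *
def meas(cams=('scene','side')):
    Ps=[cloud(snap(n)).reshape(-1,3) for n in cams]
    P=np.concatenate(Ps);P=P[np.isfinite(P[:,0])]
    for n,b in [('h_a',(.59,.76,-.18,-.05,.018,.032)),('h_b',(.47,.65,-.33,-.22,.018,.032)),('foam',(.36,.47,-.34,-.22,.008,.04)),('ref',(.36,.5,-.215,-.12,.018,.032)),('inbin',(.4,.55,-.51,-.38,.012,.07))]:
        q=box(P,*b)
        if len(q)>5: print(n,len(q),*rect(q),'zmax',np.percentile(q[:,2],95).round(3))
E
python3 - <<'E'
from meas import *
meas()
meas(('wrist',))
o=get_obs();print(o['ee_pos'],o['eef_rot'],o['time_s'],o['qpos'])
E
```

```text
h_a 419 [ 0.6758 -0.1121  0.1     0.0476] -1.6 zmax 0.027
h_b 765 [ 0.5602 -0.2754  0.1026  0.0453] 10.7 zmax 0.027
foam 929 [ 0.4227 -0.2724  0.0803  0.0519] -7.6 zmax 0.033
ref 729 [ 0.4288 -0.1672  0.1002  0.0475] -13.0 zmax 0.027
inbin 854 [ 0.4778 -0.4459  0.1893  0.0646] 55.4 zmax 0.037
h_b 3042 [ 0.5617 -0.2797  0.0991  0.0384] 8.7 zmax 0.026
foam 2807 [ 0.4235 -0.2754  0.0812  0.0398] -8.5 zmax 0.033
inbin 2150 [ 0.4474 -0.4374  0.1208  0.0838] -16.7 zmax 0.038
[ 0.47789599 -0.44613409  0.2707583 ] [3.13594777 0.00437562 1.42398203] 12.75 [-8.07052721e-01  5.09590584e-01  1.12448360e+00  6.02875391e-06
  1.50037631e+00 -6.60251176e-01]
```

The first scrap is in the bin, and nothing else has moved. Next the mat foam.

Run:
```python
from plan import *
f=[.4235,-.275];b=[.477,-.446]
plan([[([.44,-.35,.22],36)],[(f+[.15],-8.5)],[(f+[.038],-8.5)],[(f+[.2],-8.5)],[(b+[.2],-8.5),(b+[.12],-8.5)]])
```

```text
0 [0.359, -0.207, 0.2] [0.0011, 0.0003, 0.1266] mm 115 deg 46
1 [0.123, -0.281, 0.28] [-0.0, -0.0, 0.1236] mm 103 deg 45
2 [-0.0, -0.0, 0.448] [0.0, 0.0, 0.0] mm 111 deg 0
3 [0.0, 0.0, -0.648] [0.0, 0.0, 0.0] mm 162 deg 0
4 [0.313, 0.645, 0.0] [0.0, 0.0, 0.0] mm 179 deg 0
4 [0.313, 0.645, 0.32] [0.0, 0.0, 0.0] mm 196 deg 0
```

{"name": "play_rows", "arguments": {
  "motion": [
    [[0.359,-0.207,0.2,0.0011,0.0003,0.1266,0.2],[0.359,-0.207,0.2,0.0011,0.0003,0.1266,0.2],[0.359,-0.207,0.2,0.0011,0.0003,0.1266,0.2],[0.359,-0.207,0.2,0.0011,0.0003,0.1266,0.2],[0.359,-0.207,0.2,0.0011,0.0003,0.1266,0.2],[0.359,-0.207,0.2,0.0011,0.0003,0.1266,0.2],[0.359,-0.207,0.2,0.0011,0.0003,0.1266,0.2]]
  ]
}}

```text
time_s: 13.45
ee_pos: [0.4389, -0.3489, 0.2155]
eef_rot: [-3.133, 0.001, 0.628]
force: [0.5, -0.3, 0.1]
grip_width: 0.0563
grip_force: 0.0
```

{"name": "play_rows", "arguments": {
  "motion": [
    [[0.123,-0.281,0.28,0,0,0.1236,0.2],[0.123,-0.281,0.28,0,0,0.1236,0.2],[0.123,-0.281,0.28,0,0,0.1236,0.2],[0.123,-0.281,0.28,0,0,0.1236,0.2],[0.123,-0.281,0.28,0,0,0.1236,0.2],[0.123,-0.281,0.28,0,0,0.1236,0.2],[0.123,-0.281,0.28,0,0,0.1236,0.2]]
  ]
}}

```text
time_s: 14.15
ee_pos: [0.4223, -0.2738, 0.1466]
eef_rot: [-3.137, 0.006, -0.144]
force: [0.6, -0.6, -0.3]
grip_width: 0.0565
grip_force: 0.0
```

Run:
```python
from meas import *
meas()
o=get_obs();print(o['ee_pos'],o['eef_rot'],o['time_s'])
f=[.4235,-.275];plan([[(f+[.038],-8.5)]])
```

```text
h_a 530 [ 0.6765 -0.1123  0.0997  0.045 ] -0.9 zmax 0.027
h_b 769 [ 0.5609 -0.2759  0.1027  0.0467] 9.0 zmax 0.027
foam 930 [ 0.423  -0.2708  0.0805  0.0517] -9.3 zmax 0.034
ref 656 [ 0.428  -0.1655  0.0978  0.0481] -7.4 zmax 0.027
inbin 815 [ 0.4907 -0.4227  0.1318  0.0592] 59.6 zmax 0.037
[ 0.42236728 -0.27388519  0.14671271] [-3.13711711  0.00576907 -0.14400896] 14.25
0 [0.008, 0.006, 0.435] [-0.0007, 0.0009, 0.0007] mm 108 deg 0
```

{"name": "play_rows", "arguments": {
  "motion": [
    [[0.008,0.006,0.2,0,0,0,0.2],[0.008,0.006,0.35,0,0,0,0.2],[0.008,0.006,0.435,0,0,0,0.2],[0.008,0.006,0.435,0,0,0,0.2],[0.008,0.006,0.435,0,0,0,-1],[0.008,0.006,0.435,0,0,0,-1],[0.008,0.006,0.435,0,0,0,-1],[0.008,0.006,0.435,0,0,0,-1],[0.008,0.006,0.435,0,0,0,-1],[0.008,0.006,0.435,0,0,0,-1]]
  ]
}}

```text
time_s: 15.25
ee_pos: [0.4239, -0.2753, 0.0387]
eef_rot: [-3.138, 0.005, -0.148]
force: [-1.3, 1.1, 7.5]
grip_width: 0.0222
grip_force: 12.0
```

{"name": "play_rows", "arguments": {
  "motion": [
    [[0,0,-0.15,0,0,0,-1],[0,0,-0.35,0,0,0,-1],[0,0,-0.5,0,0,0,-1],[0,0,-0.65,0,0,0,-1],[0,0,-0.65,0,0,0,-1]]
  ]
}}

```text
time_s: 15.75
ee_pos: [0.4258, -0.2769, 0.2055]
eef_rot: [-3.141, -0.001, -0.148]
force: [0.3, 0.0, -1.0]
grip_width: 0.0217
grip_force: 12.0
```

{"name": "play_rows", "arguments": {
  "motion": [
    [[0.313,0.645,0,0,0,0,-1],[0.313,0.645,0,0,0,0,-1],[0.313,0.645,0,0,0,0,-1],[0.313,0.645,0,0,0,0,-1],[0.313,0.645,0,0,0,0,-1],[0.313,0.645,0.2,0,0,0,-1],[0.313,0.645,0.34,0,0,0,-1],[0.313,0.645,0.34,0,0,0,-1]]
  ]
}}

```text
time_s: 16.55
ee_pos: [0.4759, -0.4441, 0.1089]
eef_rot: [-3.132, 0.013, -0.147]
force: [-0.6, 0.8, 0.3]
grip_width: 0.022
grip_force: 12.0
```

{"name": "play_rows", "arguments": {
  "motion": [
    [[0,0,0,0,0,0,0.2],[0,0,0,0,0,0,0.2],[0,0,0,0,0,0,0.2],[0,0,0,0,0,0,0.2],[0,0,-0.3,0,0,0,0.2],[0,0,-0.55,0,0,0,0.2],[0,0,-0.55,0,0,0,0.2],[0,0,-0.55,0,0,0,0.2]]
  ]
}}

```text
time_s: 17.35
ee_pos: [0.4794, -0.4482, 0.2592]
eef_rot: [3.14, -0.003, -0.148]
force: [0.4, -0.3, -0.4]
grip_width: 0.0563
grip_force: 0.0
```

Run:
```python
from meas import *
meas();meas(('wrist',))
o=get_obs();print(o['ee_pos'],o['eef_rot'],o['time_s'],o['qpos'])
```

```text
h_a 255 [ 0.6756 -0.1129  0.1004  0.0468] -0.4 zmax 0.026
h_b 753 [ 0.5607 -0.2762  0.1001  0.0453] 10.4 zmax 0.026
ref 723 [ 0.4283 -0.1658  0.0993  0.0473] -9.7 zmax 0.027
inbin 1631 [ 0.4772 -0.4481  0.1933  0.0784] 29.4 zmax 0.068
h_b 2801 [ 0.5623 -0.2803  0.1003  0.0378] 9.1 zmax 0.026
ref 2142 [ 0.4297 -0.1712  0.0982  0.0389] -11.2 zmax 0.026
inbin 3907 [ 0.475  -0.4347  0.1499  0.1094] 0.0 zmax 0.069
[ 0.47820017 -0.44703893  0.25144588] [-3.13688275  0.00604258 -0.14787202] 17.5 [-8.07678510e-01  5.29141191e-01  1.13925798e+00  1.75856811e-05
  1.48085478e+00  9.11002417e-01]
```

Both scraps are in the bin, below the rim. Next handset b goes to pocket 2.

Run:
```python
from plan import *
h=[.5617,-.279];p2=[.5175,.2485]
plan([[(h+[.2],9.5),(h+[.1],9.5)],[(h+[.031],9.5)],[(h+[.031],9.5),(h+[.2],9.5)],[([.52,-.06,.23],7)],[([.51,.12,.23],6.1)],[(p2+[.2],6.1),(p2+[.12],6.1)],[(p2+[.084],6.1)]])
```

```text
0 [0.233, -0.713, 0.208] [-0.0009, 0.0008, -0.0499] mm 194 deg 18
0 [0.235, -0.711, 0.608] [-0.0009, 0.0008, -0.0499] mm 241 deg 18
1 [0.0, -0.0, 0.276] [0.0, 0.0, 0.0] mm 69 deg 0
2 [0.0, 0.0, 0.0] [0.0, 0.0, 0.0] mm 0 deg 0
2 [0.0, 0.0, -0.676] [0.0, 0.0, 0.0] mm 169 deg 0
3 [-0.02, -0.892, -0.12] [-0.0, -0.0, 0.0069] mm 224 deg 3
4 [0.048, -0.72, -0.0] [-0.0, -0.0, 0.0025] mm 180 deg 1
5 [0.084, -0.508, 0.12] [0.0, 0.0, 0.0] mm 132 deg 0
5 [0.084, -0.508, 0.44] [0.0, 0.0, 0.0] mm 169 deg 0
6 [0.0, -0.0, 0.144] [0.0, 0.0, 0.0] mm 35 deg 0
```

{"name": "play_rows", "arguments": {
  "motion": [
    [[0.233,-0.713,0.208,0,0,-0.0499,0.2],[0.233,-0.713,0.208,0,0,-0.0499,0.2],[0.233,-0.713,0.208,0,0,-0.0499,0.2],[0.233,-0.713,0.208,0,0,-0.0499,0.2],[0.233,-0.713,0.208,0,0,-0.0499,0.2],[0.234,-0.711,0.4,0,0,-0.0499,0.2],[0.235,-0.711,0.608,0,0,-0.0499,0.2],[0.235,-0.711,0.608,0,0,-0.0499,0.2],[0.235,-0.711,0.608,0,0,-0.0499,0.2],[0.235,-0.711,0.608,0,0,-0.0499,0.2]]
  ]
}}

```text
time_s: 18.5
ee_pos: [0.5628, -0.2802, 0.1031]
eef_rot: [-3.138, 0.001, 0.165]
force: [0.1, 0.9, 0.3]
grip_width: 0.0562
grip_force: 0.0
```

Run:
```python
from meas import *
meas()
o=get_obs();print(o['ee_pos'],o['eef_rot'],o['time_s'])
h=[.5615,-.2785];plan([[(h+[.031],9.5)]])
```

```text
h_a 169 [ 0.6764 -0.1095  0.0965  0.0442] 5.5 zmax 0.027
h_b 768 [ 0.5607 -0.2763  0.1018  0.0468] 8.3 zmax 0.026
ref 719 [ 0.4285 -0.1663  0.0996  0.0456] -12.3 zmax 0.027
inbin 1632 [ 0.4768 -0.448   0.1884  0.0761] 24.1 zmax 0.068
[ 0.5627833  -0.27996923  0.10299732] [-3.13807564e+00  1.13187603e-03  1.65410351e-01] 18.6
0 [-0.004, -0.006, 0.288] [-0.0006, 0.0002, -0.0001] mm 72 deg 0
```

{"name": "play_rows", "arguments": {
  "motion": [
    [[-0.004,-0.006,0.15,0,0,0,0.2],[-0.004,-0.006,0.288,0,0,0,0.2],[-0.004,-0.006,0.288,0,0,0,0.2],[-0.004,-0.006,0.288,0,0,0,-1],[-0.004,-0.006,0.288,0,0,0,-1],[-0.004,-0.006,0.288,0,0,0,-1],[-0.004,-0.006,0.288,0,0,0,-1],[-0.004,-0.006,0.288,0,0,0,-1],[-0.004,-0.006,0.288,0,0,0,-1]]
  ],
  "grip_force": 20
}}

```text
time_s: 19.5
ee_pos: [0.5614, -0.2782, 0.0309]
eef_rot: [-3.138, 0.001, 0.166]
force: [-1.4, -0.2, 8.9]
grip_width: 0.0375
grip_force: 20.0
```

{"name": "play_rows", "arguments": {
  "motion": [
    [[0,0,-0.15,0,0,0,-1],[0,0,-0.3,0,0,0,-1],[0,0,-0.45,0,0,0,-1],[0,0,-0.6,0,0,0,-1],[0,0,-0.676,0,0,0,-1],[0,0,-0.676,0,0,0,-1]]
  ]
}}

```text
time_s: 20.1
ee_pos: [0.5621, -0.279, 0.2016]
eef_rot: [-3.14, -0.001, 0.166]
force: [-1.0, 0.1, -1.2]
grip_width: 0.0379
grip_force: 20.0
```

{"name": "play_rows", "arguments": {
  "motion": [
    [[-0.005,-0.18,-0.03,0,0,0.002,-1],[-0.01,-0.36,-0.06,0,0,0.004,-1],[-0.015,-0.54,-0.09,0,0,0.006,-1],[-0.02,-0.72,-0.12,0,0,0.0069,-1],[-0.02,-0.892,-0.12,0,0,0.0069,-1],[-0.02,-0.892,-0.12,0,0,0.0069,-1]]
  ]
}}

```text
time_s: 20.7
ee_pos: [0.5187, -0.0556, 0.2283]
eef_rot: [-3.135, 0.005, 0.126]
force: [-0.3, -0.2, -0.9]
grip_width: 0.0378
grip_force: 20.0
```

{"name": "play_rows", "arguments": {
  "motion": [
    [[0.012,-0.18,0,0,0,0.0025,-1],[0.024,-0.36,0,0,0,0.0025,-1],[0.036,-0.54,0,0,0,0.0025,-1],[0.048,-0.72,0,0,0,0.0025,-1],[0.048,-0.72,0,0,0,0.0025,-1],[0.048,-0.72,0,0,0,0.0025,-1]]
  ]
}}

```text
time_s: 21.3
ee_pos: [0.5094, 0.1208, 0.2288]
eef_rot: [-3.136, 0.006, 0.108]
force: [-0.1, -0.4, -1.0]
grip_width: 0.0376
grip_force: 20.0
```

Run:
```python
from meas import *
o=get_obs();print(o['ee_pos'],o['eef_rot'],o['time_s'],o['grip_width'])
p2=[.5175,.2485];plan([[(p2+[.2],6.1),(p2+[.12],6.1)],[(p2+[.084],6.1)]])
```

```text
[0.50935995 0.12079974 0.22878744] [-3.13635575  0.00555902  0.10812289] 21.3 0.03764897851039127
0 [0.088, -0.504, 0.117] [-0.0008, 0.0009, 0.0003] mm 131 deg 0
0 [0.09, -0.502, 0.437] [-0.0008, 0.0009, 0.0003] mm 167 deg 0
1 [0.0, -0.0, 0.144] [0.0, 0.0, 0.0] mm 35 deg 0
```

{"name": "play_rows", "arguments": {
  "motion": [
    [[0.025,-0.18,0.04,0,0,0,-1],[0.05,-0.36,0.08,0,0,0,-1],[0.086,-0.507,0.12,0,0,0,-1],[0.086,-0.507,0.12,0,0,0,-1],[0.086,-0.506,0.28,0,0,0,-1],[0.086,-0.506,0.437,0,0,0,-1],[0.086,-0.506,0.437,0,0,0,-1],[0.086,-0.506,0.437,0,0,0,-1]]
  ]
}}

```text
time_s: 22.1
ee_pos: [0.5176, 0.248, 0.1219]
eef_rot: [-3.136, 0.005, 0.105]
force: [-0.6, 0.4, 0.3]
grip_width: 0.0377
grip_force: 20.0
```

Run:
```python
from meas import *
o=get_obs();print(o['ee_pos'],o['eef_rot'],o['time_s'],o['grip_width'])
c=snap('scene');save(c,'s4.png',(210,200,350,320),4)
P=np.concatenate([cloud(c).reshape(-1,3),cloud(snap('side')).reshape(-1,3)]);P=P[np.isfinite(P[:,0])]
q=box(P,.44,.6,.21,.29,.094,.118);print(*rect(q))
p2=[.5175,.2485];plan([[(p2+[.084],6.1)]])
```

```text
[0.51762892 0.24796624 0.12190609] [-3.13628304  0.00456784  0.10496671] 22.1 0.037729531350310166
[0.5174 0.2479 0.1005 0.0649] 3.5
0 [-0.003, 0.002, 0.158] [-0.001, 0.0002, -0.0001] mm 39 deg 0
```

View pics/s4.png

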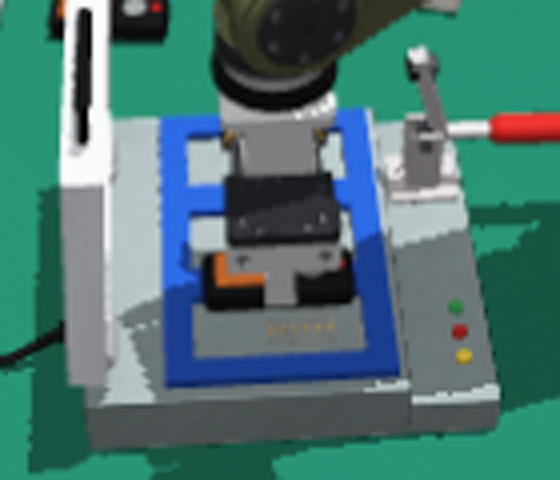

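The handset at (280,280) hangs level over pocket 2. I lower it and release.

{"name": "play_rows", "arguments": {
  "motion": [
    [[-0.003,0,0.05,0,0,0,-1],[-0.003,0,0.1,0,0,0,-1],[-0.003,0,0.15,0,0,0,-1],[-0.003,0,0.152,0,0,0,-1],[-0.003,0,0.152,0,0,0,-1],[-0.003,0,0.152,0,0,0,0.15],[-0.003,0,0.152,0,0,0,0.15],[-0.003,0,0.152,0,0,0,0.15],[-0.003,0,0.152,0,0,0,0.15]]
  ]
}}

```text
time_s: 23.1
ee_pos: [0.5161, 0.2493, 0.0832]
eef_rot: [-3.136, 0.004, 0.107]
force: [0.1, 0.1, -0.5]
grip_width: 0.0538
grip_force: 0.0
```

{"name": "play_rows", "arguments": {
  "motion": [
    [[0,0,-0.1,0,0,0,0.15],[0,0,-0.3,0,0,0,0.15],[0,0,-0.5,0,0,0,0.15],[0,0,-0.58,0,0,0,0.15],[0,0,-0.58,0,0,0,0.15],[0,0,-0.58,0,0,0,0.15]]
  ]
}}

```text
time_s: 23.7
ee_pos: [0.5165, 0.2485, 0.2274]
eef_rot: [-3.136, 0.005, 0.107]
force: [-0.1, -0.2, -0.3]
grip_width: 0.0539
grip_force: 0.0
```

Run:
```python
from meas import *
o=get_obs();print(o['ee_pos'],o['eef_rot'],o['time_s'],o['grip_width'])
P=cloud(snap('wrist')).reshape(-1,3);P=P[np.isfinite(P[:,0])]
q=box(P,.44,.6,.21,.29,.068,.085);print(*rect(q),np.percentile(q[:,2],[2,50,98]))
A=np.c_[q[:,:2],np.ones(len(q))];print('tilt',np.linalg.lstsq(A,q[:,2],rcond=None)[0][:2])
meas()
p0=[.5345,.0895];h=[.6765,-.112]
plan([[([.51,.08,.23],6.1)],[([.56,-.1,.23],4)],[(h+[.2],1)],[(h+[.1],1)]])
```

```text
[0.51653799 0.24849874 0.22743212] [-3.13618976  0.00475696  0.10655449] 23.7 0.053900430898069195
[0.5173 0.247  0.0983 0.038 ] 6.0 [0.07128927 0.07656731 0.07866139]
tilt [-0.0034795   0.00081008]
h_a 531 [ 0.676  -0.1117  0.0999  0.0453] -1.7 zmax 0.027
ref 728 [ 0.4286 -0.1667  0.0995  0.0464] -10.3 zmax 0.027
inbin 1393 [ 0.4984 -0.4383  0.1391  0.0754] 22.6 zmax 0.068
0 [-0.097, 0.667, -0.017] [-0.0008, 0.0011, 0.0] mm 168 deg 0
1 [0.122, 0.737, 0.0] [0.0, -0.0, 0.0058] mm 186 deg 2
2 [0.462, 0.08, 0.12] [0.0, -0.0, 0.0083] mm 120 deg 3
3 [-0.0, -0.0, 0.4] [0.0, 0.0, 0.0] mm 100 deg 0
```

The handset is seated flat in pocket 2, top at 76.5 mm. Next handset a.

{"name": "play_rows", "arguments": {
  "motion": [
    [[-0.097,0.667,-0.017,0,0,0,0.15],[-0.097,0.667,-0.017,0,0,0,0.15],[-0.097,0.667,-0.017,0,0,0,0.15],[-0.097,0.667,-0.017,0,0,0,0.15],[-0.097,0.667,-0.017,0,0,0,0.15],[-0.097,0.667,-0.017,0,0,0,0.15]]
  ]
}}

```text
time_s: 24.45
ee_pos: [0.5103, 0.0804, 0.2309]
eef_rot: [-3.136, 0.005, 0.106]
force: [0.3, -0.1, -0.0]
grip_width: 0.0541
grip_force: 0.0
```

{"name": "play_rows", "arguments": {
  "motion": [
    [[0.122,0.737,0,0,0,0.0058,0.15],[0.122,0.737,0,0,0,0.0058,0.15],[0.122,0.737,0,0,0,0.0058,0.15],[0.122,0.737,0,0,0,0.0058,0.15],[0.122,0.737,0,0,0,0.0058,0.15],[0.122,0.737,0,0,0,0.0058,0.15]]
  ]
}}

```text
time_s: 25.05
ee_pos: [0.5605, -0.0989, 0.2295]
eef_rot: [-3.136, 0.006, 0.07]
force: [0.1, 0.1, 0.2]
grip_width: 0.054
grip_force: 0.0
```

{"name": "play_rows", "arguments": {
  "motion": [
    [[0.462,0.08,0.12,0,0,0.0083,0.15],[0.462,0.08,0.12,0,0,0.0083,0.15],[0.462,0.08,0.12,0,0,0.0083,0.15],[0.462,0.08,0.12,0,0,0.0083,0.15],[0.462,0.08,0.12,0,0,0.0083,0.15],[0.462,0.08,0.12,0,0,0.0083,0.15]]
  ]
}}

```text
time_s: 25.65
ee_pos: [0.6764, -0.1103, 0.2006]
eef_rot: [-3.137, 0.004, 0.019]
force: [-0.7, 0.3, -0.8]
grip_width: 0.0539
grip_force: 0.0
```

Run:
```python
from meas import *
o=get_obs();print(o['ee_pos'],o['eef_rot'],o['time_s'],o['qpos'])
P=cloud(snap('wrist')).reshape(-1,3);P=P[np.isfinite(P[:,0])]
q=box(P,.6,.76,-.18,-.05,.018,.032);print(len(q),*rect(q))
meas()
plan([[([.6765,-.1125,.031],0)]])
```

```text
[ 0.6763821  -0.11029555  0.20055771] [-3.13654897  0.00407822  0.01913457] 25.65 [-0.21652889  0.63103705  1.09940549  0.00399971  1.41629447  1.33451748]
3278 [ 0.6774 -0.1153  0.0999  0.038 ] -0.0
h_a 535 [ 0.6752 -0.1122  0.1003  0.0456] -1.5 zmax 0.027
ref 724 [ 0.4284 -0.1669  0.0997  0.045 ] -9.9 zmax 0.027
inbin 1622 [ 0.4767 -0.4485  0.1891  0.0759] 25.0 zmax 0.068
0 [0.002, 0.009, 0.679] [-0.0008, 0.0006, 0.0029] mm 169 deg 1
```

{"name": "play_rows", "arguments": {
  "motion": [
    [[0.002,0.013,0.18,-0.0008,0.0006,0.0029,0.15],[0.002,0.013,0.36,-0.0008,0.0006,0.0029,0.15],[0.002,0.013,0.54,-0.0008,0.0006,0.0029,0.15],[0.002,0.013,0.679,-0.0008,0.0006,0.0029,0.15],[0.002,0.013,0.679,-0.0008,0.0006,0.0029,0.15],[0.002,0.013,0.679,-0.0008,0.0006,0.0029,-1],[0.002,0.013,0.679,-0.0008,0.0006,0.0029,-1],[0.002,0.013,0.679,-0.0008,0.0006,0.0029,-1],[0.002,0.013,0.679,-0.0008,0.0006,0.0029,-1],[0.002,0.013,0.679,-0.0008,0.0006,0.0029,-1]]
  ]
}}

```text
time_s: 26.8
ee_pos: [0.6778, -0.1141, 0.033]
eef_rot: [3.141, -0.003, -0.0]
force: [-0.8, 0.2, 7.6]
grip_width: 0.0379
grip_force: 20.0
```

{"name": "play_rows", "arguments": {
  "motion": [
    [[0,0,0,0,0,0,-1],[0,0,-0.15,0,0,0,-1],[0,0,-0.3,0,0,0,-1],[0,0,-0.45,0,0,0,-1],[0,0,-0.6,0,0,0,-1],[0,0,-0.72,0,0,0,-1],[0,0,-0.72,0,0,0,-1],[0,0,-0.72,0,0,0,-1]]
  ]
}}

```text
time_s: 27.6
ee_pos: [0.6768, -0.1139, 0.2112]
eef_rot: [3.141, -0.001, -0.0]
force: [-0.2, 0.9, -1.9]
grip_width: 0.0378
grip_force: 20.0
```

Run:
```python
from meas import *
o=get_obs();print(o['ee_pos'],o['eef_rot'],o['time_s'],o['grip_width'])
p0=[.5345,.0895]
plan([[([.54,-.06,.22],4)],[(p0+[.2],6.1)],[(p0+[.12],6.1)]])
```

```text
[ 0.67678643 -0.11386102  0.21119041] [ 3.14124413e+00 -9.64093287e-04 -2.43621810e-04] 27.6 0.0378105714615855
0 [-0.547, -0.215, -0.036] [0.0001, -0.0002, -0.0111] mm 147 deg 4
1 [0.02, -0.598, 0.08] [-0.0, 0.0, -0.0058] mm 150 deg 2
2 [0.0, -0.0, 0.32] [0.0, 0.0, 0.0] mm 80 deg 0
```

{"name": "play_rows", "arguments": {
  "motion": [
    [[-0.14,-0.05,-0.036,0,0,-0.003,-1],[-0.28,-0.11,-0.036,0,0,-0.006,-1],[-0.42,-0.16,-0.036,0,0,-0.009,-1],[-0.547,-0.215,-0.036,0,0,-0.0111,-1],[-0.547,-0.215,-0.036,0,0,-0.0111,-1],[-0.547,-0.215,-0.036,0,0,-0.0111,-1]]
  ]
}}

```text
time_s: 28.2
ee_pos: [0.5397, -0.06, 0.2189]
eef_rot: [-3.141, 0.001, 0.07]
force: [0.2, -0.8, -1.2]
grip_width: 0.0376
grip_force: 20.0
```

{"name": "play_rows", "arguments": {
  "motion": [
    [[0.005,-0.15,0.02,0,0,-0.002,-1],[0.01,-0.3,0.04,0,0,-0.004,-1],[0.015,-0.45,0.06,0,0,-0.0058,-1],[0.02,-0.598,0.08,0,0,-0.0058,-1],[0.02,-0.598,0.08,0,0,-0.0058,-1],[0.02,-0.598,0.24,0,0,-0.0058,-1],[0.02,-0.598,0.4,0,0,-0.0058,-1],[0.02,-0.598,0.4,0,0,-0.0058,-1],[0.02,-0.598,0.4,0,0,-0.0058,-1]]
  ]
}}

```text
time_s: 29.1
ee_pos: [0.5351, 0.0889, 0.1196]
eef_rot: [-3.142, 0.002, 0.105]
force: [0.3, -0.6, -0.5]
grip_width: 0.0377
grip_force: 20.0
```

Run:
```python
from meas import *
o=get_obs();print(o['ee_pos'],o['eef_rot'],o['time_s'],o['grip_width'],o['force'])
P=np.concatenate([cloud(snap('scene')).reshape(-1,3),cloud(snap('side')).reshape(-1,3)]);P=P[np.isfinite(P[:,0])]
q=box(P,.44,.62,.05,.13,.09,.118);print(*rect(q),np.percentile(q[:,2],[2,50,98]))
p0=[.5345,.0895];plan([[(p0+[.085],6.1)]])
```

```text
[0.53512244 0.0888853  0.1196066 ] [-3.14152319e+00  1.76151851e-03  1.05260432e-01] 29.1 0.03770341019112674 [ 0.34579209 -0.5641306  -0.51543407]
[0.5328 0.0894 0.0993 0.0677] 3.7 [0.0911984  0.10838081 0.11552129]
0 [-0.005, -0.002, 0.145] [-0.0, -0.0003, -0.0002] mm 36 deg 0
```

{"name": "play_rows", "arguments": {
  "motion": [
    [[-0.003,-0.002,0.05,0,0,0,-1],[-0.003,-0.002,0.1,0,0,0,-1],[-0.003,-0.002,0.14,0,0,0,-1],[-0.003,-0.002,0.14,0,0,0,-1],[-0.003,-0.002,0.14,0,0,0,-1],[-0.003,-0.002,0.14,0,0,0,0.15],[-0.003,-0.002,0.14,0,0,0,0.15],[-0.003,-0.002,0.14,0,0,0,0.15],[-0.003,-0.002,0.14,0,0,0,0.15]]
  ]
}}

```text
time_s: 30.1
ee_pos: [0.5337, 0.0898, 0.0842]
eef_rot: [-3.141, 0.001, 0.106]
force: [0.4, -0.3, -0.3]
grip_width: 0.0542
grip_force: 0.0
```

{"name": "play_rows", "arguments": {
  "motion": [
    [[0,0,-0.1,0,0,0,0.15],[0,0,-0.3,0,0,0,0.15],[0,0,-0.5,0,0,0,0.15],[0,0,-0.58,0,0,0,0.15],[0,0,-0.58,0,0,0,0.15],[0,0,-0.58,0,0,0,0.15]]
  ]
}}

```text
time_s: 30.7
ee_pos: [0.5336, 0.0898, 0.2285]
eef_rot: [-3.141, 0.001, 0.106]
force: [0.6, -0.4, -0.1]
grip_width: 0.0541
grip_force: 0.0
```

Run:
```python
from meas import *
o=get_obs();print(o['ee_pos'],o['eef_rot'],o['time_s'],o['grip_width'])
c=snap('wrist');P=cloud(c).reshape(-1,3);P=P[np.isfinite(P[:,0])]
q=box(P,.46,.62,.05,.13,.068,.085);print(*rect(q),np.percentile(q[:,2],[2,50,98]))
A=np.c_[q[:,:2],np.ones(len(q))];print('tilt',np.linalg.lstsq(A,q[:,2],rcond=None)[0][:2])
P=np.concatenate([cloud(snap('scene')).reshape(-1,3),cloud(snap('side')).reshape(-1,3)]);P=P[np.isfinite(P[:,0])]
# other tall-enough blobs on mat region for missing parts
q=P[(P[:,0]>.58)&(P[:,0]<.75)&(P[:,1]>0)&(P[:,1]<.35)&(P[:,2]>.12)&(P[:,2]<.32)]
y=np.radians(6.1);o=np.array([.526,.169]);f=(q[:,:2]-o)@np.array([[np.cos(y),-np.sin(y)],[np.sin(y),np.cos(y)]])
for z in (.13,.17,.21,.25,.28,.3):
    m=abs(q[:,2]-z)<.01
    if m.sum()>5: print(z,m.sum(),'x',np.percentile(f[m,0],[1,50,99]).round(3),'y',np.percentile(f[m,1],[1,99]).round(3))
```

```text
[0.53357047 0.08979746 0.22850288] [-3.14141946e+00  1.42651304e-03  1.05937533e-01] 30.7 0.054083174372730636
[0.5335 0.0873 0.0986 0.0381] 6.1 [0.07100518 0.07657569 0.078629  ]
tilt [-0.00394124 -0.00099559]
0.13 326 x [0.111 0.132 0.136] y [-0.131  0.133]
0.17 359 x [0.108 0.13  0.135] y [-0.131  0.133]
0.21 284 x [0.106 0.126 0.132] y [-0.132  0.133]
0.25 883 x [0.103 0.116 0.13 ] y [-0.131  0.132]
0.28 41 x [0.109 0.114 0.12 ] y [0.017 0.107]
0.3 155 x [0.109 0.114 0.12 ] y [0.017 0.107]
```

Both handsets are flat in pockets 0 and 2, tops at 76.5 mm. The lid stands at about 1.5 rad with its outer face at fixture x≈.130. I plan the lid push from behind, with closed fingertips following the arc.

```bash
cat >> plan.py <<'E'
O=np.array([.526,.169]);YW=6.1
def fw(x,y,z):
    c,s=np.cos(np.radians(YW)),np.sin(np.radians(YW))
    return [O[0]+c*x-s*y,O[1]+s*x+c*y,z]
def lidtip(th,r,y=.02,gap=0):
    x=.115-r*np.cos(th)+(.026+gap)*np.sin(th);z=.06+r*np.sin(th)+(.026+gap)*np.cos(th)
    return fw(x+.008,y,z+.019)
E
python3 - <<'E'
from plan import *
o=get_obs();q=o['ee_pos'];print(q)
s=lidtip(1.45,.17);print(s)
b=fw(.178,.02,.36)
plan([[(list(q[:2])+[.36],YW)],[(b,YW)],[(b[:2]+[s[2]],YW)]])
print('push')
ths=np.r_[np.linspace(1.45,.8,10),np.linspace(.73,.1,10),[.05,.02,0]];rs=np.linspace(.17,.15,23)
W=[(lidtip(t,r),YW) for t,r in zip(ths,rs)]
plan([W[:10],W[10:20],W[20:]],start=(b[:2]+[s[2]],YW))
E
```

```text
[0.53332772 0.08977955 0.22758467]
[np.float64(0.6514732018494803), np.float64(0.2025231029538719), np.float64(0.2508942804799416)]
0 [-0.002, -0.0, -0.53] [-0.0, 0.0006, -0.0001] mm 132 deg 0
1 [0.717, -0.398, -0.0] [0.0, 0.0, 0.0] mm 204 deg 0
2 [0.0, -0.0, 0.436] [0.0, 0.0, 0.0] mm 109 deg 0
push
0 [-0.199, 0.0, 0.0] [0.0, 0.0, 0.0] mm 49 deg 0
0 [-0.248, 0.0, 0.004] [0.0, 0.0, 0.0] mm 61 deg 0
0 [-0.296, -0.0, 0.011] [0.0, 0.0, 0.0] mm 74 deg 0
0 [-0.343, -0.0, 0.022] [0.0, 0.0, 0.0] mm 86 deg 0
0 [-0.39, 0.0, 0.036] [0.0, 0.0, 0.0] mm 97 deg 0
0 [-0.435, -0.0, 0.053] [0.0, 0.0, 0.0] mm 109 deg 0
0 [-0.478, 0.0, 0.073] [0.0, 0.0, 0.0] mm 120 deg 0
0 [-0.519, 0.0, 0.096] [0.0, 0.0, 0.0] mm 132 deg 0
0 [-0.559, 0.0, 0.122] [0.0, 0.0, 0.0] mm 143 deg 0
0 [-0.596, -0.0, 0.151] [0.0, 0.0, 0.0] mm 153 deg 0
1 [-0.034, -0.0, 0.03] [0.0, 0.0, 0.0] mm 11 deg 0
1 [-0.065, -0.0, 0.062] [0.0, 0.0, 0.0] mm 22 deg 0
1 [-0.095, -0.0, 0.096] [0.0, 0.0, 0.0] mm 33 deg 0
1 [-0.121, -0.0, 0.132] [0.0, 0.0, 0.0] mm 44 deg 0
1 [-0.145, -0.0, 0.17] [0.0, 0.0, 0.0] mm 55 deg 0
1 [-0.166, -0.0, 0.208] [0.0, 0.0, 0.0] mm 66 deg 0
1 [-0.184, -0.0, 0.248] [0.0, 0.0, 0.0] mm 77 deg 0
1 [-0.199, 0.0, 0.289] [0.0, 0.0, 0.0] mm 87 deg 0
1 [-0.212, -0.0, 0.33] [0.0, 0.0, 0.0] mm 98 deg 0
1 [-0.221, -0.0, 0.372] [0.0, 0.0, 0.0] mm 108 deg 0
2 [-0.004, -0.0, 0.03] [0.0, 0.0, 0.0] mm 7 deg 0
2 [-0.004, 0.0, 0.048] [0.0, 0.0, 0.0] mm 12 deg 0
2 [-0.003, 0.0, 0.06] [0.0, 0.0, 0.0] mm 15 deg 0
```

{"name": "play_rows", "arguments": {
  "motion": [
    [[0,0,-0.15,0,0,0,-1],[0,0,-0.35,0,0,0,-1],[0,0,-0.53,0,0,0,-1],[0,0,-0.53,0,0,0,-1],[0,0,-0.53,0,0,0,-1],[0,0,-0.53,0,0,0,-1]]
  ]
}}

```text
time_s: 31.45
ee_pos: [0.5337, 0.0898, 0.3596]
eef_rot: [-3.141, 0.004, 0.106]
force: [-0.6, -0.9, 0.6]
grip_width: 0.0092
grip_force: 0.0
```

{"name": "play_rows", "arguments": {
  "motion": [
    [[0.717,-0.398,0,0,0,0,-1],[0.717,-0.398,0,0,0,0,-1],[0.717,-0.398,0,0,0,0,-1],[0.717,-0.398,0,0,0,0,-1],[0.717,-0.398,0,0,0,0,-1],[0.717,-0.398,0,0,0,0,-1],[0.717,-0.398,0,0,0,0,-1],[0.717,-0.398,0,0,0,0,-1]]
  ]
}}

```text
time_s: 32.25
ee_pos: [0.7012, 0.2071, 0.3616]
eef_rot: [-3.142, 0.001, 0.105]
force: [0.6, 0.0, 0.6]
grip_width: 0.0002
grip_force: 0.0
```

{"name": "play_rows", "arguments": {
  "motion": [
    [[0,0,0.15,0,0,0,-1],[0,0,0.3,0,0,0,-1],[0,0,0.436,0,0,0,-1],[0,0,0.436,0,0,0,-1],[0,0,0.436,0,0,0,-1]]
  ]
}}

```text
time_s: 32.75
ee_pos: [0.7014, 0.2073, 0.2546]
eef_rot: [-3.141, -0.0, 0.106]
force: [-0.5, -0.0, 0.1]
grip_width: 0.0003
grip_force: 0.0
```

Run:
```python
from plan import *
o=get_obs();print(o['ee_pos'],o['eef_rot'],o['time_s'],o['force'],fw(.178,.02,.251))
```

```text
[0.70140894 0.20729959 0.25460035] [-3.14122607e+00 -4.37735874e-04  1.05507460e-01] 32.75 [-0.4761946  -0.02746493  0.0755347 ] [np.float64(0.7008668726289858), np.float64(0.2078017635805136), 0.251]
```

Clear behind the lid. I push in small steps.

{"name": "play_rows", "arguments": {
  "motion": [
    [[-0.1,0,0,0,0,0,-1],[-0.16,0,0,0,0,0,-1],[-0.2,0,0,0,0,0,-1],[-0.25,0,0.004,0,0,0,-1],[-0.295,0,0.011,0,0,0,-1],[-0.345,0,0.022,0,0,0,-1],[-0.39,0,0.036,0,0,0,-1]]
  ]
}}

```text
time_s: 33.45
ee_pos: [0.6055, 0.1974, 0.2482]
eef_rot: [-3.14, -0.007, 0.106]
force: [3.7, -0.0, 5.1]
grip_width: 0.0003
grip_force: 2.2
```

{"name": "play_rows", "arguments": {
  "motion": [
    [[-0.045,0,0.017,0,0,0,-1],[-0.088,0,0.037,0,0,0,-1],[-0.129,0,0.06,0,0,0,-1],[-0.169,0,0.086,0,0,0,-1],[-0.206,0,0.115,0,0,0,-1]]
  ]
}}

```text
time_s: 33.95
ee_pos: [0.5544, 0.1921, 0.2189]
eef_rot: [-3.14, -0.006, 0.106]
force: [2.0, -0.2, 4.5]
grip_width: 0.0001
grip_force: 1.7
```

{"name": "play_rows", "arguments": {
  "motion": [
    [[-0.034,0,0.03,0,0,0,-1],[-0.065,0,0.062,0,0,0,-1],[-0.095,0,0.096,0,0,0,-1],[-0.121,0,0.132,0,0,0,-1],[-0.145,0,0.17,0,0,0,-1]]
  ]
}}

```text
time_s: 34.45
ee_pos: [0.5178, 0.1883, 0.174]
eef_rot: [-3.141, -0.003, 0.106]
force: [-0.4, 1.2, 3.3]
grip_width: 0.0007
grip_force: 1.4
```

Run:
```python
from plan import *
o=get_obs();print(o['ee_pos'],o['eef_rot'],o['time_s'],o['force'],lidtip(.45,.157))
c=snap('scene');save(c,'s5.png',(180,170,380,340),3)
```

```text
[0.51777837 0.18827328 0.17404999] [-3.14077509e+00 -2.54872914e-03  1.05839061e-01] 34.45 [-0.36350619  1.23973239  3.32504566] [np.float64(0.5168536076835528), np.float64(0.1881364185855376), np.float64(0.17070121351663273)]
```

View pics/s5.png

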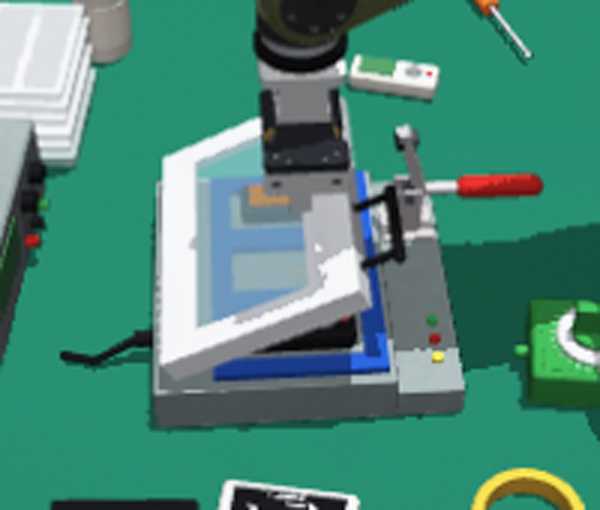

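The lid is about 0.45 rad open at (270,260), the handle at (385,230) is clear of the clamp, and the pushing force is about 3 N. I continue.

{"name": "play_rows", "arguments": {
  "motion": [
    [[-0.021,0,0.038,0,0,0,-1],[-0.039,0,0.078,0,0,0,-1],[-0.054,0,0.119,0,0,0,-1],[-0.067,0,0.16,0,0,0,-1],[-0.076,0,0.202,0,0,0,-1]]
  ]
}}

```text
time_s: 35.0
ee_pos: [0.4979, 0.1861, 0.1209]
eef_rot: [-3.142, 0.002, 0.106]
force: [-1.0, -0.3, 2.2]
grip_width: 0.0007
grip_force: 1.2
```

{"name": "play_rows", "arguments": {
  "motion": [
    [[-0.004,0,0.02,0,0,0,-1],[-0.004,0,0.035,0,0,0,-1],[-0.003,0,0.048,0,0,0,-1],[-0.003,0,0.058,0,0,0,-1],[-0.003,0,0.058,0,0,0,-1]]
  ]
}}

```text
time_s: 35.5
ee_pos: [0.4977, 0.1861, 0.1072]
eef_rot: [-3.141, 0.001, 0.106]
force: [0.4, 0.3, 0.4]
grip_width: 0.0001
grip_force: 0.0
```

```bash
cat > lid.py <<'E'
from plan import *
o=get_obs();print(o['ee_pos'],o['time_s'],o['force'])
P=np.concatenate([cloud(snap(n)).reshape(-1,3) for n in('scene','side')]);P=P[np.isfinite(P[:,0])]
c,s=np.cos(np.radians(YW)),np.sin(np.radians(YW));f=(P[:,:2]-O)@np.array([[c,-s],[s,c]])
m=(f[:,0]>-.07)&(f[:,0]<.1)&(abs(abs(f[:,1])-.115)<.012)&(P[:,2]>.075)&(P[:,2]<.12)
A=np.c_[f[m,0],np.ones(m.sum())];k=np.linalg.lstsq(A,P[m,2],rcond=None)[0]
print('lid slope dz/dx',k[0],'z at x=-.06',k[0]*-.06+k[1],'z at .1',k[0]*.1+k[1],m.sum())
E
python3 lid.py
```

```text
[0.4976716  0.18606003 0.10722761] 35.5 [0.38894251 0.33822542 0.40507441]
lid slope dz/dx -0.015174276292456542 z at x=-.06 0.08763789242618235 z at .1 0.0852100082193893 1110
```

{"name": "play_rows", "arguments": {
  "motion": [
    [[-0.05,0,0.004,0,0,0,-1],[-0.05,0,0.008,0,0,0,-1],[-0.05,0,0.012,0,0,0,-1],[-0.05,0,0.014,0,0,0,-1],[-0.05,0,0.014,0,0,0,-1]]
  ]
}}

```text
time_s: 36.1
ee_pos: [0.4852, 0.1848, 0.1051]
eef_rot: [-3.141, 0.001, 0.106]
force: [-10.8, -2.6, 17.1]
grip_width: 0.0005
grip_force: 8.9
```

```bash
python3 lid.py
```

```text
[0.48519701 0.18480839 0.10510989] 36.1 [-10.75978056  -2.63831245  17.07024811]
lid slope dz/dx -0.003086619249780065 z at x=-.06 0.08564495345034055 z at .1 0.08515109437037574 1140
```

The lid is level at 85.5 mm under 17 N, so it is shut. Next the clamp.

Run:
```python
from plan import *
def ct(th,r,gap=0):
    n=.018+gap
    return fw(-.115+r*np.cos(th)-n*np.sin(th)-.008,-.07,.085+r*np.sin(th)+n*np.cos(th)+.019)
q=get_obs()['ee_pos'];a=ct(1.5,.068);print(a)
b=fw(-.18,-.07,.26)
plan([[(list(q[:2])+[.26],YW)],[(b,YW)],[(b[:2]+[a[2]],YW)]])
print('push')
ths=np.r_[np.linspace(1.5,.9,7),np.linspace(.8,.1,8),[.05,.02,0]]
W=[(ct(t,.068),YW) for t in ths]
plan([W[:7],W[7:15],W[15:]],start=(b[:2]+[a[2]],YW))
```

```text
[np.float64(0.39806456429865716), np.float64(0.08492904529186816), np.float64(0.17310292871909433)]
0 [-0.001, -0.0, -0.619] [-0.0, 0.0002, -0.0001] mm 154 deg 0
1 [-0.564, 0.36, 0.0] [0.0, 0.0, 0.0] mm 167 deg 0
2 [0.0, -0.0, 0.348] [0.0, 0.0, 0.0] mm 86 deg 0
push
0 [0.175, 0.0, 0.0] [0.0, 0.0, 0.0] mm 43 deg 0
0 [0.203, 0.0, -0.004] [0.0, 0.0, 0.0] mm 50 deg 0
0 [0.231, 0.0, -0.005] [0.0, 0.0, 0.0] mm 57 deg 0
0 [0.259, 0.0, -0.003] [0.0, 0.0, 0.0] mm 64 deg 0
0 [0.287, 0.0, 0.001] [0.0, 0.0, 0.0] mm 71 deg 0
0 [0.314, 0.0, 0.009] [0.0, 0.0, 0.0] mm 78 deg 0
0 [0.341, 0.0, 0.019] [0.0, 0.0, 0.0] mm 85 deg 0
1 [0.025, -0.0, 0.013] [0.0, 0.0, 0.0] mm 7 deg 0
1 [0.049, -0.0, 0.028] [0.0, 0.0, 0.0] mm 14 deg 0
1 [0.071, 0.0, 0.045] [0.0, 0.0, 0.0] mm 21 deg 0
1 [0.092, -0.0, 0.064] [0.0, 0.0, 0.0] mm 27 deg 0
1 [0.11, -0.0, 0.086] [0.0, 0.0, 0.0] mm 34 deg 0
1 [0.126, -0.0, 0.109] [0.0, 0.0, 0.0] mm 41 deg 0
1 [0.14, -0.0, 0.133] [0.0, 0.0, 0.0] mm 48 deg 0
1 [0.151, -0.0, 0.159] [0.0, 0.0, 0.0] mm 54 deg 0
2 [0.005, -0.0, 0.013] [0.0, 0.0, 0.0] mm 3 deg 0
2 [0.007, -0.0, 0.021] [0.0, 0.0, 0.0] mm 5 deg 0
2 [0.009, -0.0, 0.027] [0.0, 0.0, 0.0] mm 7 deg 0
```

{"name": "play_rows", "arguments": {
  "motion": [
    [[0,0,-0.1,0,0,0,-1],[0,0,-0.3,0,0,0,-1],[0,0,-0.5,0,0,0,-1],[0,0,-0.62,0,0,0,-1],[0,0,-0.62,0,0,0,-1],[0,0,-0.62,0,0,0,-1]]
  ]
}}

```text
time_s: 36.8
ee_pos: [0.4855, 0.1847, 0.2588]
eef_rot: [-3.141, 0.0, 0.106]
force: [0.0, 0.7, -0.4]
grip_width: 0.0003
grip_force: 0.0
```

{"name": "play_rows", "arguments": {
  "motion": [
    [[-0.564,0.36,0,0,0,0,-1],[-0.564,0.36,0,0,0,0,-1],[-0.564,0.36,0,0,0,0,-1],[-0.564,0.36,0,0,0,0,-1],[-0.564,0.36,0,0,0,0,-1],[-0.564,0.36,0,0,0,0,-1]]
  ]
}}

```text
time_s: 37.4
ee_pos: [0.3549, 0.0804, 0.2585]
eef_rot: [-3.141, 0.002, 0.105]
force: [-0.6, 0.7, 0.2]
grip_width: 0.0006
grip_force: 0.0
```

{"name": "play_rows", "arguments": {
  "motion": [
    [[0,0,0.15,0,0,0,-1],[0,0,0.3,0,0,0,-1],[0,0,0.348,0,0,0,-1],[0,0,0.348,0,0,0,-1],[0,0,0.348,0,0,0,-1]]
  ]
}}

```text
time_s: 37.9
ee_pos: [0.3551, 0.0807, 0.1722]
eef_rot: [-3.141, 0.002, 0.106]
force: [-0.5, 0.2, 0.4]
grip_width: 0.0003
grip_force: 0.0
```

```bash
python3 lid.py
python3 - <<'E'
from plan import *
print(fw(-.18,-.07,.173))
c=snap('side');save(c,'d6.png',(150,120,350,270),3)
E
```

```text
[0.35509362 0.08073045 0.17218274] 37.9 [-0.48263347  0.16653988  0.35421045]
lid slope dz/dx -0.0021322392940191872 z at x=-.06 0.08555473729625938 z at .1 0.08521357900921632 1335
[np.float64(0.35445765504955956), np.float64(0.08026881107015373), 0.173]
```

View pics/d6.png

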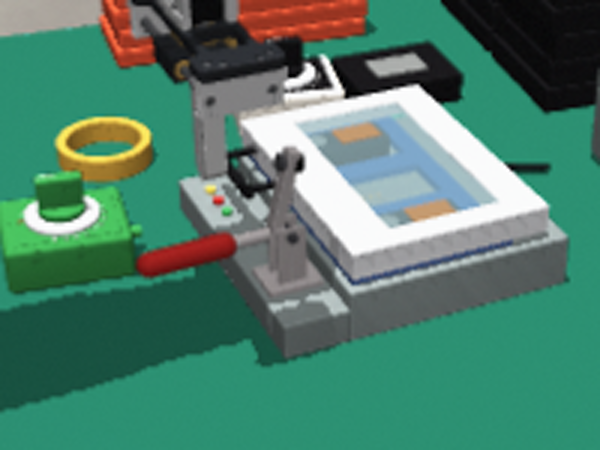

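The lid is shut with both handsets visible under the window at (355,135) and (430,210). The clamp bar stands at (285,190) and the finger at (210,140) is behind it. I push it over.

{"name": "play_rows", "arguments": {
  "motion": [
    [[0.1,0,0,0,0,0,-1],[0.15,0,0,0,0,0,-1],[0.175,0,0,0,0,0,-1],[0.203,0,-0.002,0,0,0,-1],[0.231,0,-0.002,0,0,0,-1],[0.259,0,0,0,0,0,-1],[0.287,0,0.003,0,0,0,-1],[0.314,0,0.01,0,0,0,-1],[0.341,0,0.02,0,0,0,-1]]
  ]
}}

```text
time_s: 38.95
ee_pos: [0.4387, 0.0893, 0.1666]
eef_rot: [-3.141, 0.004, 0.106]
force: [-5.7, -1.5, 0.6]
grip_width: 0.0007
grip_force: 2.4
```

{"name": "play_rows", "arguments": {
  "motion": [
    [[0.025,0,0.013,0,0,0,-1],[0.049,0,0.028,0,0,0,-1],[0.071,0,0.045,0,0,0,-1],[0.092,0,0.064,0,0,0,-1],[0.11,0,0.086,0,0,0,-1],[0.126,0,0.109,0,0,0,-1],[0.14,0,0.133,0,0,0,-1],[0.151,0,0.159,0,0,0,-1]]
  ]
}}

```text
time_s: 39.75
ee_pos: [0.4771, 0.0934, 0.1269]
eef_rot: [-3.141, 0.001, 0.106]
force: [-3.5, 0.3, 3.5]
grip_width: 0.0003
grip_force: 2.0
```

{"name": "play_rows", "arguments": {
  "motion": [
    [[0.005,0,0.013,0,0,0,-1],[0.007,0,0.021,0,0,0,-1],[0.009,0,0.027,0,0,0,-1],[0.009,0,0.027,0,0,0,-1]]
  ]
}}

```text
time_s: 40.15
ee_pos: [0.4788, 0.0936, 0.122]
eef_rot: [-3.142, 0.001, 0.106]
force: [-15.2, -1.4, 24.3]
grip_width: 0.0005
grip_force: 12.4
```

```bash
cat > cl.py <<'E'
from plan import *
o=get_obs();print(o['ee_pos'],o['time_s'],o['force'])
P=np.concatenate([cloud(snap(n)).reshape(-1,3) for n in('scene','side')]);P=P[np.isfinite(P[:,0])]
c,s=np.cos(np.radians(YW)),np.sin(np.radians(YW));f=(P[:,:2]-O)@np.array([[c,-s],[s,c]])
m=(abs(f[:,1]+.07)<.006)&(f[:,0]>-.105)&(f[:,0]<-.03)&(P[:,2]>.09)&(P[:,2]<.13)
for a in np.arange(-.105,-.03,.01):
    k=m&(f[:,0]>=a)&(f[:,0]<a+.01)
    if k.sum(): print(round(a,3),k.sum(),np.percentile(P[k,2],[50,95]).round(4))
m=(abs(f[:,1]+.07)<.012)&(f[:,0]>-.25)&(f[:,0]<-.1)&(P[:,2]>.13)&(P[:,2]<.21)
for z in (.14,.16,.18,.195):
    k=m&(abs(P[:,2]-z)<.008)
    if k.sum(): print('handle',z,np.median(f[k,0]).round(3),k.sum())
E
python3 cl.py
```

```text
[0.47880569 0.09355689 0.1219538 ] 40.15 [-15.19285143  -1.3953026   24.34233148]
-0.105 29 [0.101  0.1048]
-0.095 25 [0.1016 0.1041]
-0.085 26 [0.1013 0.1037]
-0.075 20 [0.1022 0.106 ]
-0.065 31 [0.1037 0.1252]
-0.055 11 [0.0962 0.1034]
-0.045 16 [0.1014 0.1062]
handle 0.14 -0.13 53
handle 0.16 -0.133 74
handle 0.18 -0.141 69
handle 0.195 -0.145 81
```

The clamp is down: bar level and stopping at 24 N, handle where it should be. I retreat straight up and check everything.

{"name": "play_rows", "arguments": {
  "motion": [
    [[0,0,-0.1,0,0,0,-1],[0,0,-0.3,0,0,0,-1],[0,0,-0.5,0,0,0,-1],[0,0,-0.8,0,0,0,-1],[0,0,-0.8,0,0,0,-1],[0,0,-0.8,0,0,0,-1],[0,0,-0.8,0,0,0,-1]]
  ]
}}

```text
time_s: 40.95
ee_pos: [0.4792, 0.0936, 0.32]
eef_rot: [-3.141, 0.001, 0.106]
force: [-0.6, 0.1, -0.9]
grip_width: 0.0007
grip_force: 0.0
```

{"name": "play_rows", "arguments": {
  "motion": [
    [[-0.4,0,-0.05,0,0,0,-1],[-0.4,0,-0.05,0,0,0,-1],[-0.4,0,-0.05,0,0,0,-1],[-0.4,0,-0.05,0,0,0,-1],[-0.4,0,-0.05,0,0,0,-1]]
  ]
}}

```text
time_s: 41.45
ee_pos: [0.3803, 0.083, 0.3321]
eef_rot: [-3.141, 0.002, 0.106]
force: [0.1, -0.0, -0.0]
grip_width: 0.0005
grip_force: 0.0
```

```bash
python3 lid.py; python3 cl.py
python3 - <<'E'
from meas import *
from top import ortho
meas()
S=[snap('scene'),snap('side')]
P=cloud(S[0]).reshape(-1,3);P=P[np.isfinite(P[:,0])];q=box(P,.44,.6,.39,.52,.083,.1);print('knob',*rect(q))
a=S[0]['frame'];b=ortho([cloud(k) for k in S],[k['frame'] for k in S],s=430,x0=0,x1=.9)
cv2.imwrite('pics/fin.png',b)
E
```

```text
[0.38032404 0.08299975 0.33209804] 41.45 [ 0.05242839 -0.02581205 -0.03208103]
lid slope dz/dx -0.002953593255508012 z at x=-.06 0.08558450083426594 z at .1 0.08511192591338466 1320
[0.38045053 0.08301222 0.33207479] 41.55 [-0.76329221  0.35379131  0.10868647]
-0.105 26 [0.101  0.1038]
-0.095 30 [0.1011 0.1052]
-0.085 23 [0.1018 0.1042]
-0.075 22 [0.1019 0.1047]
-0.065 28 [0.1012 0.1082]
-0.055 24 [0.106 0.11 ]
-0.045 18 [0.101  0.1088]
handle 0.14 -0.129 51
handle 0.16 -0.134 72
handle 0.18 -0.14 73
handle 0.195 -0.144 74
ref 729 [ 0.4286 -0.1658  0.0997  0.0488] -9.6 zmax 0.027
inbin 1617 [ 0.4766 -0.4478  0.1883  0.0777] 24.5 zmax 0.068
knob [0.5206 0.4519 0.0415 0.017 ] -8.7
```

View pics/fin.png

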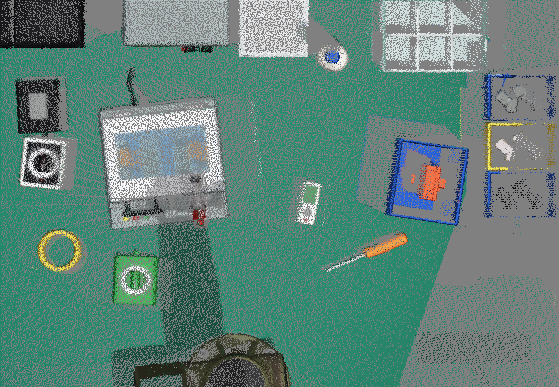

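The final map shows the lid shut at (165,155), the clamp down at (198,210), both foams in the bin at (430,180), and no black handset or scrap left out. The reference at (310,200) and the rest have not moved. I hand in.

```bash
python3 -c "
from station import workorder
print(workorder.hand_in())"
```

```text
the job is handed in; nothing more can be done
None
```

I handed the job in at about 42 s of robot time: both foam scraps are in the bin, both handsets lie flat in pockets 0 and 2, the lid is shut, the clamp was swung down after it, and the counter is at zero; no verdict came back.

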